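Lock the set bolt: draw the gauge fork, run the jam nut down and nip it up

ROBOT

A 6-joint arm with a two-finger parallel gripper is mounted at the origin on the work surface. World frame = base frame: x ahead of the robot, y to its left, z up, the work surface at z = 0. Lengths are in m, angles in degrees, forces in N, time in s.
With the tool pointing down it reaches from about 0.4 to 0.825 m from the base axis. Payload 7 kg.
Tool frame: the origin (TCP) lies on the centre line of the jaws, within the pads' length; the fingertips stand r.nose_length ahead of it and the grasp point (between the pads) lies 2 mm behind it (r.nose_length is the distance from the TCP to the fingertips, in m); z points along the fingers, y is the direction in which the jaws open and shut (so a half turn about z gives the same grasp; the last joint's range is limited). The gripper opens to 88 mm and grips with 3 to 60 N. Pads are 19 mm wide; open, the fingers measure 130 mm over their backs; the gripper's body (78 mm by 193 mm) begins 47 mm behind the grasp point.
Start: joints at [-51.159, 20.546, 0.682, 0, -70.136, -16.507], TCP at [0.256, -0.624, 0.244] pointing down, gripper open.
Joint ranges: [-176.03, 176.03], [-82.01, 121.73], [-58.28, 71.71], [-173.87, 95.51], [-174.79, -0.11], [-173.66, 173.66]. Speed limits (degrees/s): [136.94, 136.94, 172.46, 180, 180, 180].

INTERFACE

Orientations are given as [roll, pitch, yaw] about the fixed x, y, z axes, in that order (R = Rz(yaw) Ry(pitch) Rx(roll)).
In Python, from plant import r gives the robot as it stands.
- The arm moves only by the tool apply_moves, never from a script. Its argument "targets" is a list of rows, each a list of 3 entries, a list of its own where there are three numbers: the shift along the tool's x, y, z scaled (see below), then the turn, a rotation vector about the tool's x, y, z scaled (see below), then the finger opening in mm, from 0 to 87.6. A call has 1 to 5 rows; each row shifts and turns the pose as measured when the row begins, along the tool's axes as they then stand; what a row does not reach is not made up. The controller multiplies each number of a shift by 0.04 m and each number of a turn by 8 degrees. A row lasts 1/10 s, in which the tool goes at most 50 mm and 8.59 degrees, less where a joint would pass 70% of its speed; a pose out of reach is approached as far as the arm can. A call with a number of a shift or a turn outside -1 to 1 is refused whole. A call with a gripper value outside its range is refused whole. The fingers move at their own pace and stop on an object; "squeeze" is the grip in N (left out, the last holds). Time passes only in rows, so rows that do not move let the fingers close. It gives the time, the measured TCP pose, the force and the opening at its end, in the units of the state.
- r.get_state(): the state, without advancing time (a new reading comes with each control period).
- r.capture(name): name is "scene" or "side" or "wrist"; returns a dict with "img" (400x640x3 uint8, blue, green, red), "z_map" (400x640 float32, m along the optical axis (not along the pixel's ray), 0 where there is no reading), "fx", "fy", "cx", "cy" (pixels), "camera_from_world" (4x4, takes a point from world to camera coordinates); the wrist camera has in their place "mount" (4x4, takes a point from camera to tool coordinates, whose origin is the TCP and whose axes are the flange's). Camera axes: x right, y up, looking along -z (the intrinsics and any distortion apply to the point x, -y, -z); pixel columns grow to the right and rows downward; lengths in m; the calibration is good to about 2 mm. A picture is of the moment at which its call begins: read the wrist's pose just before it.
- r.close_job(): hands the job in, once; it reports no verdict.
The state is a dict: "time_s": time; "joints": joint angles; "qd": joint speeds; "joint_torque": joint torques, N m; "tcp_pos": TCP position; "eef_rot": TCP orientation; "contact_force": force on the tool from outside, world axes, zero at the start; "moment": the same for the moment, N m; "gripper_width": finger opening in m.
Only numpy, scipy, OpenCV 4.12 (cv2) and the standard library are available. Lean on these libraries where they do the work, as an engineer would, in place of code of your own. Each camera call takes 0.05 s, during which the arm holds its last target.

TASK

The set bolt in the vise has been adjusted: draw the slotted gauge fork straight out from under the jam nut without forcing it up against the nut, and lay it flat on the steel scraper plate. Then push the jam nut's bar round, clockwise seen from above, until the nut has run down and seats on the boss, and nip it up to about 0.2 N m (a push of 5 N near the end of the bar), locked but not overtightened. Let go, and leave the other things on the bench where they are.

Things in the scene. Friction and masses are not known exactly. Their poses are not given: they have to be found in the camera images.
- block: steel threaded block in the brass jaws of the cast iron vise, fixed. Flange 100 mm (x) by 70 mm (y), 12 mm thick; out of it stands the set bolt, 16 mm diameter. Origin: on the bolt's axis at the flange's top face, 97 mm above the bench; z up along the bolt. The vise's screw and handle are on the -x side, lower than the flange.
- bolt_top (a point): top end of the fixed set bolt, on its axis, 56 mm above the flange. Round the bolt's foot is a brass boss, 22 mm diameter, on which the nut seats. The boss's height is not measured: it lies anywhere from 8 to 10 mm above the flange, so the seating of the nut has to be felt.
- nut_mid (a point): centre of the steel jam nut on the bolt: hexagon 30 mm across flats, 20 mm high (underside 10 mm below this point), with a level bar 10 mm thick through it at this height along its own y axis, with 14 mm balls centred 50 mm from the axis on either side. Clockwise from above it screws down 1.6 mm per radian (10 mm a turn) with a drag of about 0.03 N m. It stays where it is left.
- jam_nut: same nut, centre of its underside: starts 12.9 to 14.5 mm above the flange, seats after 1.8 to 4.1 rad. Then the torque rises steeply, within about 0.4 rad: 0.12 N m is just locked, 0.2 wanted, over 0.35 too tight (5 N pushed 40 mm out is 0.2 N m). The nut holds itself, so the push is felt while the bar moves and drops when it stops. Fingers may reach to 4 mm above the flange.
- fork_grip (a point): centre of the grip of the loose gauge fork (about 0.2 kg): an upright boxwood tab 28 mm long (fork x), 10 mm thick (fork y), 36 mm high; its foot is level with the fork's underside, 18 mm below this point. It overhangs the flange's -x edge. The prongs point to the fork's +x and end 108 mm from this point.
- fork_mid (a point): point amid the steel gauge fork, 5 mm above its underside and 48 mm from the tab's centre towards the prongs. The fork is a flat U, 10 mm thick, 52 mm wide, lying on the flange under the nut with its 28 mm slot round the boss. Drawn out along its own -x by 60 mm or more it is clear of bolt and nut. Its z axis is up.
- scraper: steel scraper plate lying on the bench, fixed, 120 mm (its x) by 160 mm (its y), 3 mm thick. Origin: centre of its underside on the bench; the top face is 3 mm above it.
- bowl: bystander: brown lignum bowl, 120 mm, on a small wooden ring; origin under its centre.
- sanding_block: bystander: round boxwood sanding block, 70 mm diameter, 28 mm high; origin under its centre.
- indicator: bystander: chrome dial indicator on an iron base with a post, about 220 mm high, dial to the base's -x; origin under the base.
- spare_nut: bystander: a dark hexagonal nut lying on the bench, 30 mm across flats, 12 mm high; origin under its centre.
- wrench: bystander: wrench lying on the bench, 180 mm long.
- parts_tray: bystander: open grey tray 100 by 140 by 30 mm; origin under its centre.
- test_weight: bystander: upright brass weight, 40 mm diameter, 45 mm high; origin under its centre.
Things that resemble listed ones, but are neither listed nor needed, are in the scene too. What is meant by the scraper is not purple, and is the smaller of those in its own colour. There is more than one size of the part that bears fork_grip; the job needs the largest.

How it is judged (in metres and radians):
On the way, in this order (a step that is already met when the one before it is completed fails the run):
1. the fork lies on the scraper plate (x of fork_mid in the frame of scraper between -0.055 and 0.055 m and y of fork_mid in the frame of scraper between -0.07 and 0.07 m and height (world z) of fork_mid below 0.014 m), for 0.1 s.
2. the nut has seated on the boss (contact force between jam_nut and block above 5 N), for 0.1 s.
At the end, for the whole second after the job is handed in: The jam nut presses on the block's boss with 20 to 80 N (a tightening torque of roughly 0.12 to 0.35 N m); the fork lies flat (tilt under 0.08 rad) on the scraper plate with its middle over the plate (within 55 mm of the plate's centre along the plate's x and 70 mm along its y) (all of step 1 and contact force between jam_nut and block between 20 and 80 N and angle between fork_mid's own z axis and vertical below 0.08 rad); the robot touches nothing.
It fails at once if the jam nut is overtightened (more than 80 N on the boss) (contact force between jam_nut and block above 80 N).
It fails at once if the fork is forced against the nut (more than 15 N) (contact force between fork and jam_nut above 15 N).
It fails at once if a bystander is moved by more than 20 mm (distance of any of bowl, sanding_block, indicator, spare_nut, wrench, parts_tray, test_weight from where it was at the start of the episode above 0.02 m).
It also fails if it takes over 72 s, if anything falls off the work surface, if the arm or the gripper's body presses on something with over 40 N, if the wrist force passes 120 N, or if a joint passes its speed limit or range.

## Working session

There is one attempt and no reset: what is moved stays moved. The work goes in short steps, Python scripts to look and compute and a tool call to move; the robot and the scene stay as the last step left them, time stands still between calls to the robot, and variables do not carry over. Pictures are saved under pics/ and viewed, and the job is handed in when it is done.

Besides the shell and the picture viewer there is one more tool, called after "Emit:" as name(argument=value, ...), one argument or row to a line, values as JSON. apply_moves: Moves the arm, as the interface text tells. Its arguments: {"type":"object","properties":{"targets":{"type":"array","items":{"type":"array"}},"squeeze":{"type":"number"}},"required":["targets"]}

```bash
ls; mkdir -p pics; python3 - <<'E'
from plant import r
import cv2
print(r.get_state(), r.nose_length)
for n in ("scene","side","wrist"):
    c=r.capture(n); cv2.imwrite(f"pics/{n}0.png",c["img"])
    print(n,c["fx"],c["fy"],c["cx"],c["cy"],[k for k in c]); print(c.get("camera_from_world",c.get("mount")))
E
```

```text
pics
{'time_s': 0.0, 'joints': array([-5.11604986e+01,  2.05904219e+01,  6.35100690e-01, -1.99161392e-02,
       -7.01355323e+01, -1.65051775e+01]), 'qd': array([-0.02466251, -0.07247754,  0.03604395, -0.00740225, -0.08559311,
        0.07378015]), 'joint_torque': array([-1.58138726e-03, -5.82721639e+01,  2.93051165e+01,  6.99701965e+00,
        6.65083411e-03, -1.55496036e-04]), 'tcp_pos': array([ 0.25629719, -0.6239639 ,  0.24264482]), 'eef_rot': array([ 1.79907571e+02, -7.86302384e-03, -1.57672452e+02]), 'contact_force': array([-0.57599474, -0.33104874,  0.00904653]), 'moment': array([ 0.0281922 ,  0.08018778, -0.02616544]), 'gripper_width': 0.08727475222765638} 0.017
scene 406.89602590658757 406.89602590658757 324.6740901790243 199.11922297229185 ['img', 'z_map', 'fx', 'fy', 'cx', 'cy', 'camera_from_world']
[[ 0.34509326  0.93851006  0.01046455 -0.08504648]
 [-0.53434684  0.18729052  0.82425464  0.12117963]
 [ 0.77161136 -0.29003642  0.56612259 -1.70334977]
 [ 0.          0.          0.          1.        ]]
side 434.6809613438312 434.6809613438312 327.51201353203135 196.583385103034 ['img', 'z_map', 'fx', 'fy', 'cx', 'cy', 'camera_from_world']
[[-0.89319004 -0.44953954 -0.01121414  0.33464773]
 [ 0.23658326 -0.49098257  0.83842977 -0.22606462]
 [-0.38241328  0.74622404  0.54489427 -1.03129319]
 [ 0.          0.          0.          1.        ]]
wrist 289.2445260852733 289.2445260852733 320.4448163754718 200.47849391045537 ['img', 'z_map', 'fx', 'fy', 'cx', 'cy', 'mount']
[[ 5.19187675e-05  9.50025561e-01  3.12172116e-01  8.71506688e-02]
 [ 9.99999688e-01 -2.95552768e-04  7.33133812e-04 -5.85582775e-04]
 [ 7.88759194e-04  3.12171980e-01 -9.50025280e-01 -1.42038023e-01]
 [ 0.00000000e+00  0.00000000e+00  0.00000000e+00  1.00000000e+00]]
```

View pics/scene0.png

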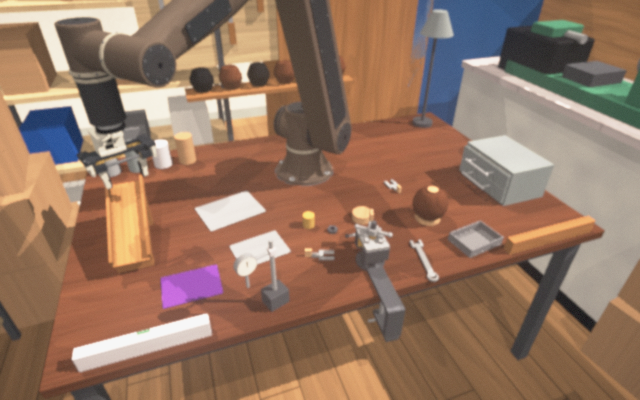

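View pics/side0.png

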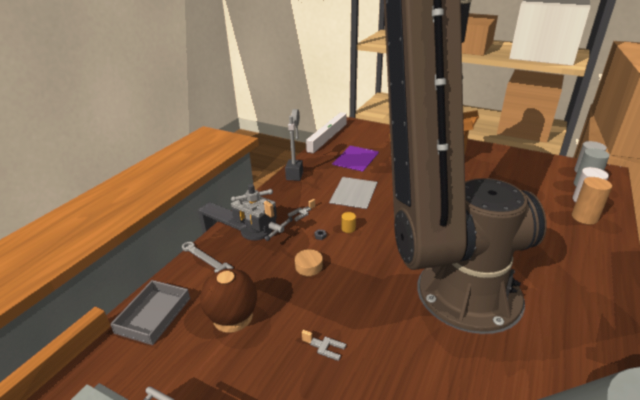

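View pics/wrist0.png

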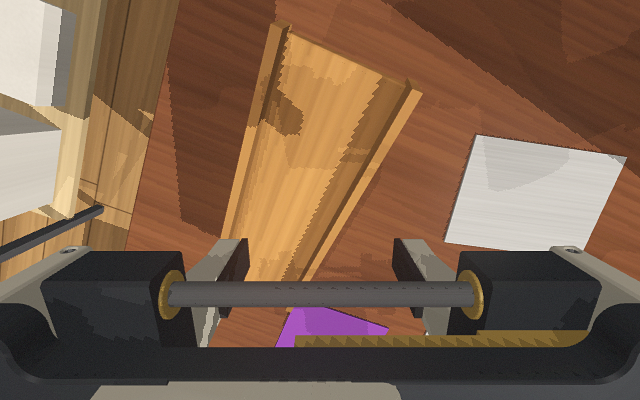

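```bash
cat > h.py <<'E'
from plant import r
import cv2, numpy as np
from scipy.spatial.transform import Rotation as Ro
np.set_printoptions(precision=4,suppress=True)
def T(s):
    M=np.eye(4); M[:3,:3]=Ro.from_euler('xyz',s["eef_rot"],degrees=True).as_matrix(); M[:3,3]=s["tcp_pos"]; return M
def cap(n):
    s=r.get_state(); c=r.capture(n)
    c["wfc"]= T(s)@c["mount"] if "mount" in c else np.linalg.inv(c["camera_from_world"])
    return c
def pt(c,u,v,z=None,plane=None):
    d=np.array([(u-c["cx"])/c["fx"],-(v-c["cy"])/c["fy"],-1.])
    W=c["wfc"]
    if plane is not None:
        dw=W[:3,:3]@d; k=(plane-W[2,3])/dw[2]; return W[:3,3]+k*dw
    if z is None: z=c["z_map"][int(round(v)),int(round(u))]
    return W[:3,:3]@(d*z)+W[:3,3]
def cloud(c):
    v,u=np.mgrid[0:400,0:640]; z=c["z_map"]
    P=np.stack([(u-c["cx"])/c["fx"]*z,-(v-c["cy"])/c["fy"]*z,-z],-1)
    P=P@c["wfc"][:3,:3].T+c["wfc"][:3,3]; P[z==0]=np.nan; return P
def proj(c,p):
    q=np.linalg.inv(c["wfc"])@np.append(p,1); return c["cx"]+c["fx"]*q[0]/-q[2], c["cy"]-c["fy"]*q[1]/-q[2]
def crop(c,u0,v0,u1,v1,k,f):
    cv2.imwrite(f,cv2.resize(c["img"][v0:v1,u0:u1],None,fx=k,fy=k,interpolation=cv2.INTER_CUBIC))
E
python3 - <<'E'
from h import *
c=cap("scene"); crop(c,290,190,450,310,5,"pics/sc1.png")
for n,u,v in [("nuttop",372,225),("plateA",230,210),("plateB",260,248),("brass",309,220),("spare",333,229),("sand",362,215),("bowl",430,195),("ind",275,293),("fork2",323,256),("fork3",394,185)]: print(n,pt(c,u,v))
s=cap("side"); crop(s,190,170,350,290,5,"pics/sd1.png")
np.savez("/tmp/c.npz",a=0)
for n,u,v in [("plate",355,192),("tab1",268,207),("f2",300,212),("f3",323,346)]: print(n,pt(s,u,v))
E
```

```text
nuttop [0.598  0.0131 0.148 ]
plateA [ 0.1816 -0.3393  0.0003]
plateB [ 0.4234 -0.284   0.0036]
brass [ 0.3749 -0.1036  0.0346]
spare [ 0.4229 -0.0354  0.0141]
sand [0.3997 0.0804 0.0274]
bowl [0.4801 0.2851 0.116 ]
ind [ 0.6629 -0.2941  0.0473]
fork2 [ 0.5213 -0.1066 -0.0003]
fork3 [0.2306 0.2982 0.0025]
plate [ 0.418  -0.2833  0.0034]
tab1 [0.5145 0.0586 0.1269]
f2 [ 0.5237 -0.1112  0.0011]
f3 [0.2369 0.2943 0.0067]
```

View pics/sc1.png

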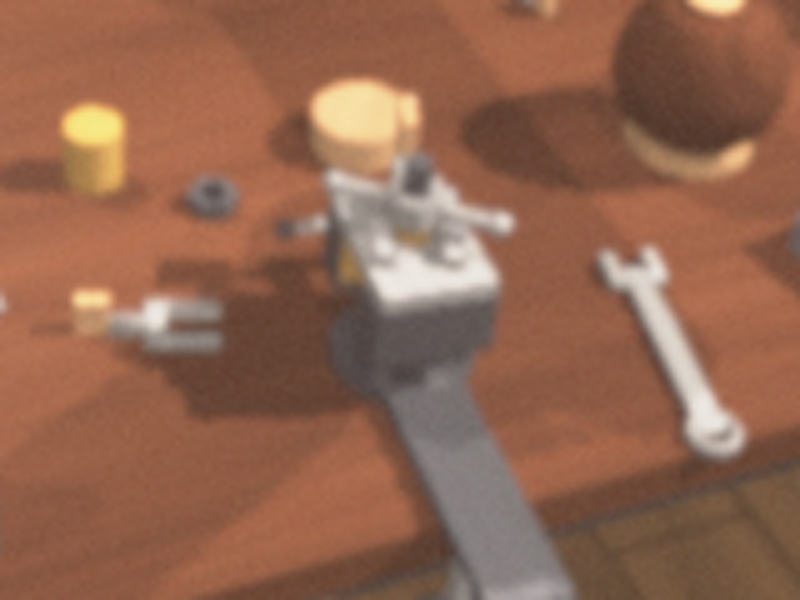

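View pics/sd1.png

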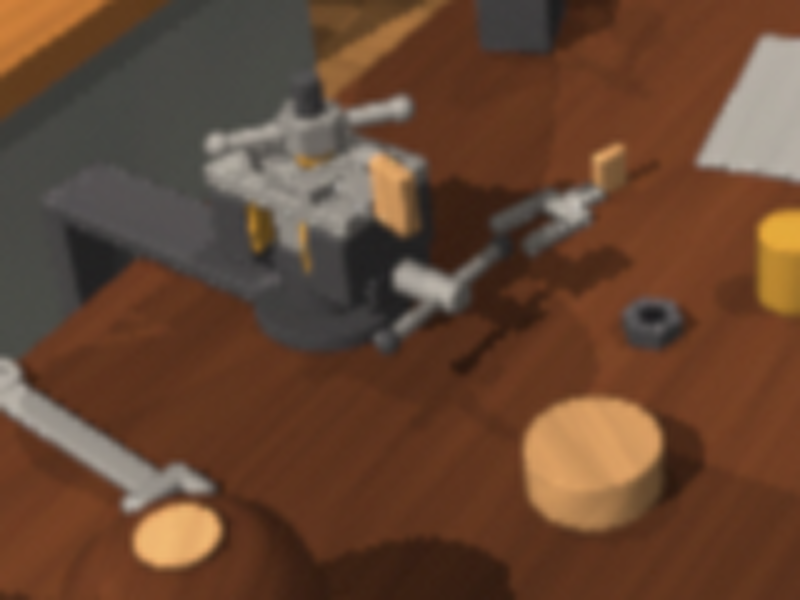

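```bash
python3 - <<'E'
from h import *
c=cap("scene"); crop(c,180,180,300,270,6,"pics/sc2.png")
s=cap("side"); crop(s,320,160,390,215,10,"pics/sd2.png"); crop(s,225,180,285,230,12,"pics/sd3.png")
for nm,cc in (("sc",c),("sd",s)):
    P=cloud(cc); m=(np.hypot(P[...,0]-.59,P[...,1]-.02)<.13)&(P[...,2]>.09)
    Q=P[m]; print(nm,len(Q))
    for lo in np.arange(.09,.17,.006):
        q=Q[(Q[:,2]>=lo)&(Q[:,2]<lo+.006)]
        if len(q): print(round(lo,3),len(q),q.mean(0),q.min(0)[:2],q.max(0)[:2])
E
```

```text
sc 730
0.09 108 [0.6114 0.0067 0.0942] [ 0.5402 -0.0207] [0.6463 0.0532]
0.096 227 [0.611  0.0126 0.0978] [ 0.5429 -0.0182] [0.6448 0.0579]
0.102 90 [0.5919 0.0187 0.1056] [ 0.5255 -0.013 ] [0.6281 0.0542]
0.108 40 [0.5841 0.0227 0.1104] [ 0.5192 -0.0113] [0.6287 0.054 ]
0.114 39 [0.5876 0.0177 0.1178] [ 0.519  -0.0233] [0.632  0.0603]
0.12 94 [0.5906 0.021  0.1232] [ 0.509  -0.0237] [0.631  0.0608]
0.126 66 [0.5876 0.0226 0.1289] [ 0.5038 -0.0209] [0.6328 0.0598]
0.132 26 [0.5567 0.0338 0.1337] [0.5089 0.0095] [0.6089 0.0541]
0.138 14 [0.5955 0.0181 0.1404] [0.5863 0.0116] [0.5988 0.0278]
0.144 10 [0.5964 0.0177 0.1474] [0.5899 0.0104] [0.6009 0.0265]
0.15 16 [0.5928 0.0195 0.1525] [0.5865 0.0129] [0.602  0.0262]
sd 823
0.09 105 [0.5874 0.0427 0.0938] [ 0.5375 -0.0115] [0.6457 0.061 ]
0.096 143 [0.5796 0.0401 0.0981] [ 0.5053 -0.0119] [0.6444 0.0604]
0.102 188 [0.5706 0.0356 0.1058] [ 0.5049 -0.0013] [0.6254 0.0598]
0.108 43 [0.5546 0.0401 0.1103] [0.5051 0.0084] [0.6176 0.0603]
0.114 69 [0.5707 0.0335 0.1175] [ 0.5056 -0.0167] [0.6276 0.0627]
0.12 116 [0.579  0.0312 0.1231] [ 0.5072 -0.0192] [0.6293 0.0638]
0.126 88 [0.5674 0.0305 0.1287] [ 0.5047 -0.019 ] [0.628  0.0596]
0.132 24 [0.5497 0.0392 0.1339] [0.5085 0.0175] [0.5991 0.0571]
0.138 12 [0.5893 0.0267 0.1405] [0.5827 0.018 ] [0.5973 0.031 ]
0.144 19 [0.5879 0.0251 0.1472] [0.5819 0.0115] [0.5977 0.0318]
0.15 16 [0.5913 0.0217 0.1519] [0.5845 0.0133] [0.599  0.0273]
```

View pics/sc2.png

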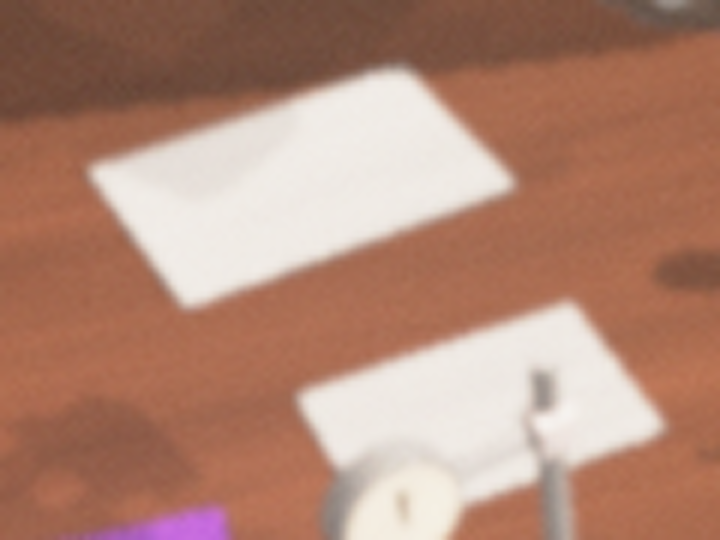

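View pics/sd2.png

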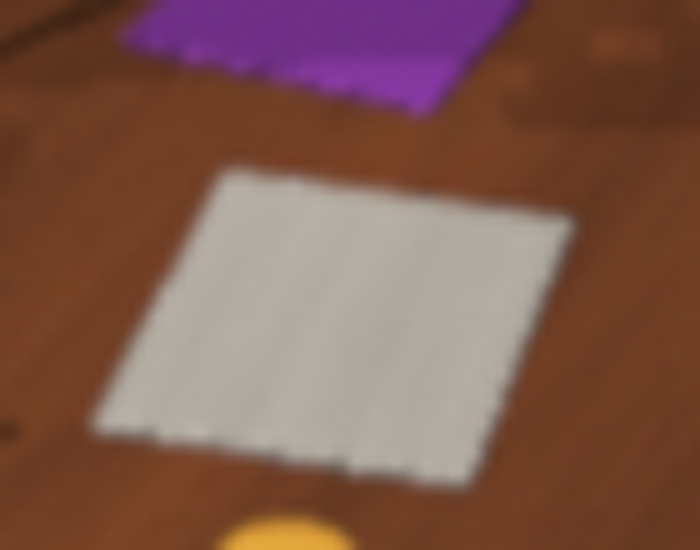

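View pics/sd3.png

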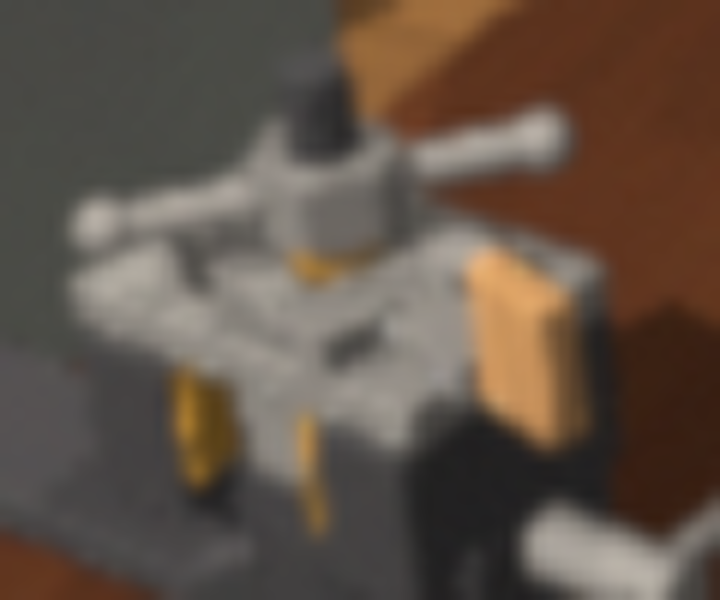

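```bash
cat >> h.py <<'E'
def plan(pos,yaw,step=0.038,maxturn=8.0,n=None):
    """rows to go to pos with tool straight down and yaw; corrects tilt too"""
    s=r.get_state(); M=T(s); p=M[:3,3].copy(); R=Ro.from_matrix(M[:3,:3])
    Rt=Ro.from_euler('xyz',[180,0,yaw],degrees=True)
    rv=(R.inv()*Rt).as_rotvec(degrees=True)   # tool axes
    d=np.array(pos)-p
    if n is None: n=int(max(1,np.ceil(np.linalg.norm(d)/step),np.ceil(np.linalg.norm(rv)/maxturn)))
    print("n",n,"d",d,"rv",rv)
    for i in range(n):
        Ri=R*Ro.from_rotvec(rv*i/n,degrees=True)
        print(np.round(Ri.inv().apply(d/n)/0.04,3).tolist(),np.round(rv/n/8,3).tolist())
def st():
    s=r.get_state(); print("t",round(s["time_s"],2),"p",s["tcp_pos"],"rot",s["eef_rot"],"F",s["contact_force"],"M",s["moment"],"w",round(s["gripper_width"]*1e3,1),"j",s["joints"]); return s
E
python3 - <<'E'
from h import *
s=cap("side"); c=cap("scene")
B=[pt(s,u,v,plane=.003) for u,v in [(342.3,177),(377.5,181.5),(366.8,208.6),(329.2,203.2)]]
A=[pt(c,u,v,plane=.003) for u,v in [(195,208),(248,191),(266,211),(212,231)]]
for X in (B,A):
    X=np.array(X); print(X,X.mean(0),np.linalg.norm(np.roll(X,-1,0)-X,axis=1))
for u,v in [(391,234),(348,235.6)]: print(pt(c,u,v), pt(c,u,v,plane=.122))
for u,v in [(233.2,198.5),(270.5,191.3)]: print(pt(s,u,v),pt(s,u,v,plane=.122))
plan([.38,-.30,.28],-157.7); plan([.58,.03,.30],156)
E
```

```text
[[ 0.4956 -0.3525  0.003 ]
 [ 0.3768 -0.3765  0.003 ]
 [ 0.3481 -0.2131  0.003 ]
 [ 0.4643 -0.1898  0.003 ]] [ 0.4212 -0.283   0.003 ] [0.1212 0.1659 0.1185 0.1657]
[[ 0.1315 -0.4562  0.003 ]
 [ 0.084  -0.2541  0.003 ]
 [ 0.2341 -0.2194  0.003 ]
 [ 0.2852 -0.4158  0.003 ]] [ 0.1837 -0.3364  0.003 ] [0.2076 0.1541 0.203  0.159 ]
[0.6289 0.0602 0.1259] [0.6248 0.0628 0.122 ]
[ 0.5078 -0.0185  0.0472] [ 0.5901 -0.0567  0.122 ]
[0.6218 0.0628 0.1249] [0.6249 0.0594 0.122 ]
[ 0.5553 -0.0151  0.1214] [ 0.5547 -0.0142  0.122 ]
n 10 d [0.1235 0.3243 0.0365] rv [0.0062 0.0009 0.0295]
[-0.594, 0.633, -0.091] [0.0, 0.0, 0.0]
[-0.594, 0.633, -0.091] [0.0, 0.0, 0.0]
[-0.594, 0.633, -0.091] [0.0, 0.0, 0.0]
[-0.594, 0.633, -0.091] [0.0, 0.0, 0.0]
[-0.594, 0.633, -0.091] [0.0, 0.0, 0.0]
[-0.594, 0.633, -0.091] [0.0, 0.0, 0.0]
[-0.594, 0.633, -0.091] [0.0, 0.0, 0.0]
[-0.594, 0.633, -0.091] [0.0, 0.0, 0.0]
[-0.594, 0.633, -0.091] [0.0, 0.0, 0.0]
[-0.593, 0.633, -0.091] [0.0, 0.0, 0.0]
n 20 d [0.3235 0.6543 0.0565] rv [ 0.0062 -0.0017 46.3295]
[-0.685, 0.603, -0.071] [0.0, -0.0, 0.29]
[-0.66, 0.63, -0.071] [0.0, -0.0, 0.29]
[-0.634, 0.656, -0.071] [0.0, -0.0, 0.29]
[-0.607, 0.681, -0.071] [0.0, -0.0, 0.29]
[-0.579, 0.705, -0.071] [0.0, -0.0, 0.29]
[-0.55, 0.728, -0.071] [0.0, -0.0, 0.29]
[-0.52, 0.75, -0.071] [0.0, -0.0, 0.29]
[-0.489, 0.77, -0.071] [0.0, -0.0, 0.29]
[-0.458, 0.789, -0.071] [0.0, -0.0, 0.29]
[-0.425, 0.807, -0.071] [0.0, -0.0, 0.29]
[-0.392, 0.824, -0.071] [0.0, -0.0, 0.29]
[-0.359, 0.839, -0.071] [0.0, -0.0, 0.29]
[-0.325, 0.853, -0.071] [0.0, -0.0, 0.29]
[-0.29, 0.865, -0.071] [0.0, -0.0, 0.29]
[-0.255, 0.876, -0.071] [0.0, -0.0, 0.29]
[-0.219, 0.886, -0.071] [0.0, -0.0, 0.29]
[-0.183, 0.894, -0.071] [0.0, -0.0, 0.29]
[-0.147, 0.901, -0.071] [0.0, -0.0, 0.29]
[-0.11, 0.906, -0.071] [0.0, -0.0, 0.29]
[-0.074, 0.909, -0.071] [0.0, -0.0, 0.29]
```

Emit:
apply_moves(
  targets=[
    [[-0.6,0.64,-0.1],[0,0,0.4],87],
    [[-0.58,0.66,-0.1],[0,0,0.4],87],
    [[-0.56,0.7,-0.1],[0,0,0.4],87],
    [[-0.52,0.74,-0.1],[0,0,0.4],87],
    [[-0.48,0.78,-0.1],[0,0,0.4],60],
  ],
)

```text
time_s: 0.95
tcp_pos: [0.3239, -0.4567, 0.2614]
eef_rot: [179.9, -0.1, -174.6]
contact_force: [0.3, 0.0, 1.0]
gripper_width: 0.0829
```

Emit:
apply_moves(
  targets=[
    [[-0.45,0.8,-0.1],[0,0,0.4],60],
    [[-0.4,0.82,-0.1],[0,0,0.4],60],
    [[-0.36,0.84,-0.1],[0,0,0.4],60],
    [[-0.32,0.85,-0.1],[0,0,0.4],60],
    [[-0.3,0.86,-0.1],[0,0,0.4],60],
  ],
)

```text
time_s: 1.45
tcp_pos: [0.4025, -0.2843, 0.2837]
eef_rot: [179.9, 0.0, 168.7]
contact_force: [0.7, 0.2, -0.3]
gripper_width: 0.0601
```

```bash
python3 - <<'E'
from h import *
st(); plan([.57,.04,.30],156)
E
```

```text
t 1.45 p [ 0.4025 -0.2843  0.2837] rot [179.9383   0.01   168.6814] F [ 0.7103  0.2288 -0.2669] M [-0.0622 -0.1742 -0.0234] w 60.1 j [-12.3773   1.6461 -17.9196  -0.0656 -70.4254 -88.9193]
n 10 d [0.1675 0.3243 0.0163] rv [ 0.0625  0.0032 12.6814]
[-0.251, 0.877, -0.04] [0.001, 0.0, 0.159]
[-0.232, 0.883, -0.04] [0.001, 0.0, 0.159]
[-0.212, 0.887, -0.04] [0.001, 0.0, 0.159]
[-0.193, 0.892, -0.04] [0.001, 0.0, 0.159]
[-0.173, 0.896, -0.04] [0.001, 0.0, 0.159]
[-0.153, 0.9, -0.04] [0.001, 0.0, 0.159]
[-0.133, 0.903, -0.04] [0.001, 0.0, 0.159]
[-0.113, 0.905, -0.041] [0.001, 0.0, 0.159]
[-0.093, 0.908, -0.041] [0.001, 0.0, 0.159]
[-0.073, 0.91, -0.041] [0.001, 0.0, 0.159]
```

Emit:
apply_moves(
  targets=[
    [[-0.25,0.88,-0.05],[0,0,0.16],40],
    [[-0.23,0.88,-0.05],[0,0,0.16],40],
    [[-0.21,0.89,-0.05],[0,0,0.16],40],
    [[-0.2,0.89,-0.05],[0,0,0.16],40],
    [[-0.18,0.9,-0.05],[0,0,0.16],40],
  ],
)

```text
time_s: 1.95
tcp_pos: [0.4894, -0.1149, 0.297]
eef_rot: [179.8, 0.3, 162.0]
contact_force: [0.6, -0.3, 0.3]
gripper_width: 0.0404
```

Emit:
apply_moves(
  targets=[
    [[-0.16,0.9,-0.05],[0,0,0.16],40],
    [[-0.14,0.9,-0.05],[0,0,0.16],40],
    [[-0.12,0.9,-0.05],[0,0,0.16],40],
    [[-0.1,0.9,-0.05],[0,0,0.16],40],
    [[-0.08,0.9,-0.05],[0,0,0.16],40],
  ],
)

```text
time_s: 2.45
tcp_pos: [0.5776, 0.053, 0.3101]
eef_rot: [179.7, 0.5, 155.4]
contact_force: [1.2, 0.0, -0.0]
gripper_width: 0.0403
```

```bash
python3 - <<'E'
from h import *
st(); c=cap("wrist"); cv2.imwrite("pics/w1.png",c["img"]); np.savez("/tmp/w1.npz",**{k:v for k,v in c.items()})
E
```

```text
t 2.45 p [0.5776 0.053  0.3101] rot [179.669    0.4583 155.3636] F [ 1.2124  0.0012 -0.0088] M [-0.159  -0.1128 -0.0409] w 40.3 j [  24.6327    9.2094   -6.0374    0.1365  -74.2034 -139.3043]
```

View pics/w1.png

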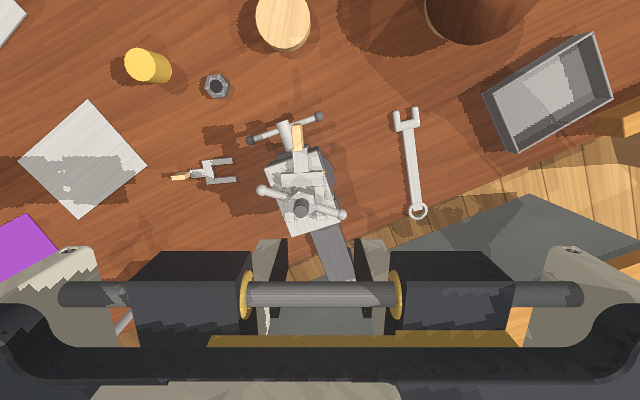

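```bash
python3 - <<'E'
from h import *
c=dict(np.load("/tmp/w1.npz"))
crop(c,240,110,360,240,5,"pics/w1c.png")
for u,v in [(298,130),(300,205),(262,190),(342,215),(302,195)]: print(u,v,pt(c,u,v))
P=cloud(c)
for lo,hi in [(.128,.137),(.150,.157)]:
    m=(P[...,2]>lo)&(P[...,2]<hi)&(np.hypot(P[...,0]-.56,P[...,1]-.03)<.12)
    v,u=np.nonzero(m); print(lo,m.sum(),P[m].mean(0),u.min(),u.max(),v.min(),v.max())
E
```

```text
298 130 [0.5131 0.0551 0.1338]
300 205 [0.585  0.0238 0.1532]
262 190 [ 0.5573 -0.0137  0.1276]
342 215 [0.6253 0.0587 0.1271]
302 195 [0.581  0.0269 0.1324]
0.128 602 [0.5605 0.0341 0.1322] 258 344 125 218
0.15 156 [0.591  0.0214 0.1537] 294 307 204 217
```

View pics/w1c.png

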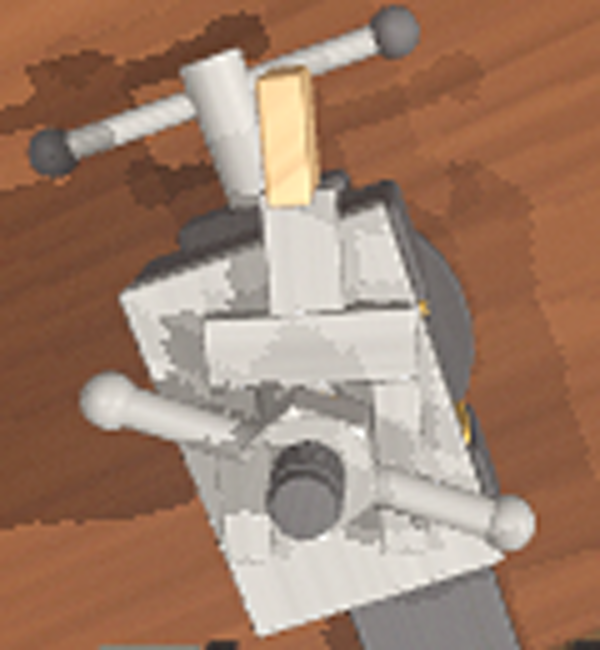

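```bash
python3 - <<'E'
from h import *
c=dict(np.load("/tmp/w1.npz")); P=cloud(c)
def rect(m,name):
    q=P[m][:,:2]; (cx,cy),(w,h),a=cv2.minAreaRect((q*1000).astype(np.float32)); b=cv2.boxPoints(((cx,cy),(w,h),a)); e0=b[1]-b[0]; e1=b[2]-b[1]
    e=e0 if np.linalg.norm(e0)>np.linalg.norm(e1) else e1
    print(name,m.sum(),"c",round(cx,1),round(cy,1),"size",round(w,1),round(h,1),"long dir",round(np.degrees(np.arctan2(e[1],e[0])),1), "z",P[m][:,2].mean(), "mean",q.mean(0))
z=P[...,2]; v,u=np.mgrid[0:400,0:640]
rect((z>.130)&(z<.137)&(np.hypot(P[...,0]-.513,P[...,1]-.055)<.03),"tab")
rect((z>.150)&(z<.157)&(np.hypot(P[...,0]-.59,P[...,1]-.02)<.03),"bolt")
rect((z>.101)&(z<.112)&(u>279)&(u<324)&(v>173)&(v<186),"crossbar")
rect((z>.093)&(z<.1)&(np.hypot(P[...,0]-.59,P[...,1]-.02)<.09),"flange")
B=[(261,190.5),(342.3,214.5)]
for b in B: print(pt(c,*b,plane=.124))
for b in [(205,320),(414,310),(415,379),(207,382)]: print(pt(c,240+b[0]/5,110+b[1]/5,plane=.107))
for b in [(258,82),(305,70),(312,205),(268,205)]: print(pt(c,240+b[0]/5,110+b[1]/5,plane=.133))
E
```

```text
tab 243 c 520.0 49.5 size 10.0 27.9 long dir -21.0 z 0.1337739935755846 mean [0.5195 0.0498]
bolt 156 c 591.3 21.4 size 14.4 14.4 long dir -24.0 z 0.1537305366016617 mean [0.591  0.0214]
crossbar 510 c 569.5 30.4 size 52.9 15.4 long dir 64.2 z 0.1079636722744498 mean [0.5693 0.0305]
flange 1728 c 589.9 21.0 size 70.0 104.1 long dir -5.9 z 0.09795117819409489 mean [0.5913 0.0195]
[ 0.558  -0.0162  0.124 ]
[0.6261 0.059  0.124 ]
[0.5528 0.0106 0.107 ]
[0.5718 0.0579 0.107 ]
[0.5878 0.0509 0.107 ]
[0.567  0.0039 0.107 ]
[0.5069 0.0504 0.133 ]
[0.5089 0.0606 0.133 ]
[0.5354 0.0495 0.133 ]
[0.5314 0.0407 0.133 ]
```

```bash
python3 - <<'E'
from h import *
plan([.520,.0495,.16],158.5)
E
```

```text
n 5 d [-0.0602 -0.0072 -0.1497] rv [ 0.3617  0.5044 -3.1306]
[0.265, -0.163, 0.745] [0.009, 0.013, -0.078]
[0.266, -0.159, 0.746] [0.009, 0.013, -0.078]
[0.266, -0.155, 0.747] [0.009, 0.013, -0.078]
[0.266, -0.152, 0.747] [0.009, 0.013, -0.078]
[0.267, -0.148, 0.748] [0.009, 0.013, -0.078]
```

Emit:
apply_moves(
  targets=[
    [[0.27,-0.16,0.74],[0.01,0.013,-0.08],40],
    [[0.27,-0.16,0.74],[0.01,0.013,-0.08],40],
    [[0.27,-0.155,0.74],[0.01,0.013,-0.08],40],
    [[0.27,-0.15,0.74],[0.01,0.013,-0.08],40],
    [[0.26,-0.15,0.74],[0.01,0.013,-0.08],40],
  ],
)

```text
time_s: 3.0
tcp_pos: [0.5232, 0.0535, 0.1606]
eef_rot: [179.7, 0.4, 158.9]
contact_force: [0.4, 0.6, -0.2]
gripper_width: 0.0402
```

```bash
python3 - <<'E'
from h import *
st(); plan([.520,.0495,.12],158.5,n=3)
c=cap("wrist"); crop(c,200,80,440,260,3,"pics/w2.png"); P=cloud(c); z=P[...,2]
m=(z>.130)&(z<.137)&(np.hypot(P[...,0]-.52,P[...,1]-.05)<.03); print(m.sum(),P[m].mean(0), cv2.minAreaRect((P[m][:,:2]*1000).astype(np.float32)))
E
```

```text
t 3.0 p [0.5232 0.0535 0.1606] rot [179.6918   0.4336 158.9342] F [ 0.4175  0.5532 -0.2428] M [-0.0018 -0.0023 -0.0368] w 40.2 j [  27.3208   10.3874  -25.1303    0.1478  -53.9641 -138.4718]
n 3 d [-0.0032 -0.004  -0.0406] rv [0.3098 0.4324 0.4353]
[0.015, -0.043, 0.338] [0.013, 0.018, 0.018]
[0.014, -0.042, 0.338] [0.013, 0.018, 0.018]
[0.013, -0.041, 0.338] [0.013, 0.018, 0.018]
631 [0.5186 0.05   0.1337] ((519.49560546875, 49.565521240234375), (9.875761032104492, 28.484458923339844), 69.03897094726562)
```

View pics/w2.png

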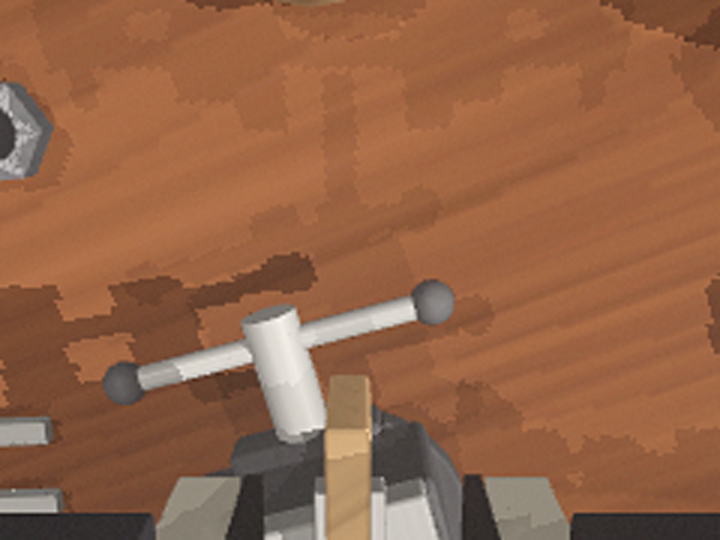

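Emit:
apply_moves(
  targets=[
    [[0.015,-0.06,0.34],[0.02,0.03,0],40],
    [[0.015,-0.05,0.34],[0.02,0.03,0],40],
    [[0.015,-0.045,0.34],[0.02,0.03,0],40],
    [[0,0,0],[0,0,0],25],
  ],
)

```text
time_s: 3.45
tcp_pos: [0.5149, 0.0469, 0.1139]
eef_rot: [-179.5, -0.7, 158.9]
contact_force: [-0.2, 0.5, -0.4]
gripper_width: 0.0359
```

```bash
python3 - <<'E'
from h import *
st(); plan([.5195,.0496,.12],159,n=1)
E
```

```text
t 3.45 p [0.5149 0.0469 0.1139] rot [-179.5255   -0.701   158.8923] F [-0.1902  0.5241 -0.3591] M [-0.0792 -0.0175 -0.0248] w 35.9 j [  26.82     13.4773  -28.2014   -0.2676  -49.1436 -137.7484]
n 1 d [0.0046 0.0027 0.0061] rv [-0.4739 -0.7015 -0.1048]
[-0.08, 0.104, -0.155] [-0.059, -0.088, -0.013]
```

Emit:
apply_moves(
  targets=[
    [[-0.07,0.09,-0.14],[-0.03,-0.05,0],30],
    [[0,0,0],[0,0,0],30],
  ],
)

```text
time_s: 3.65
tcp_pos: [0.5206, 0.0496, 0.1208]
eef_rot: [-179.8, -0.2, 158.9]
contact_force: [0.0, 0.5, 0.5]
gripper_width: 0.0303
```

```bash
python3 - <<'E'
from h import *
st(); plan([.5195,.0496,.12],159,n=1)
E
```

```text
t 3.65 p [0.5206 0.0496 0.1208] rot [-179.812    -0.1926  158.8925] F [0.0262 0.5422 0.5413] M [-0.0501 -0.0595 -0.0478] w 30.3 j [  26.944    13.1801  -27.5801   -0.0231  -49.5084 -138.0362]
n 1 d [-0.0011  0.     -0.0008] rv [-0.1878 -0.1928 -0.1072]
[0.026, -0.01, 0.02] [-0.023, -0.024, -0.013]
```

Good. Close on the tab.

Emit:
apply_moves(
  targets=[
    [[0,0,0],[-0.02,-0.02,0],14],
    [[0,0,0],[0,0,0],11],
    [[0,0,0],[0,0,0],8],
    [[0,0,0],[0,0,0],4],
    [[0,0,0],[0,0,0],4],
  ],
  squeeze=45,
)

```text
time_s: 4.15
tcp_pos: [0.5218, 0.0503, 0.1229]
eef_rot: [179.8, 0.1, 158.9]
contact_force: [0.8, -1.0, -2.0]
gripper_width: 0.0092
```

```bash
python3 - <<'E'
from h import *
st()
E
```

```text
t 4.15 p [0.5218 0.0503 0.1229] rot [179.8485   0.143  158.9103] F [ 0.8359 -0.9975 -1.9955] M [-0.1132 -0.1842 -0.0177] w 9.2 j [  26.9662   12.8934  -27.648     0.0067  -49.2504 -138.0601]
```

Emit:
apply_moves(
  targets=[
    [[0,0,0.03],[0,0,0],4],
    [[0.1,0,0],[0,0,0],4],
  ],
)

```text
time_s: 4.35
tcp_pos: [0.5184, 0.0518, 0.1228]
eef_rot: [179.8, 0.2, 158.9]
contact_force: [0.9, 0.6, -1.6]
gripper_width: 0.0099
```

```bash
python3 - <<'E'
from h import *
st()
E
```

```text
t 4.35 p [0.5184 0.0518 0.1228] rot [179.8408   0.1819 158.9319] F [ 0.852   0.6405 -1.6408] M [-0.0666 -0.0793 -0.006 ] w 9.9 j [  27.327    12.5921  -28.0866    0.04    -49.0815 -138.421 ]
```

Emit:
apply_moves(
  targets=[
    [[0.02,0,0.04],[0,0,0],4],
  ],
)

```text
time_s: 4.45
tcp_pos: [0.5177, 0.0521, 0.1224]
eef_rot: [179.8, 0.2, 159.0]
contact_force: [-9.3, 0.0, 21.9]
gripper_width: 0.01
```

```bash
python3 - <<'E'
from h import *
st(); c=cap("side"); crop(c,225,160,305,240,8,"pics/sd4.png"); st()
E
```

```text
t 4.45 p [0.5177 0.0521 0.1224] rot [179.8329   0.2304 158.9672] F [-9.3241  0.0296 21.8897] M [-0.2365  2.6492 -0.0618] w 10.0 j [  27.4239   12.541   -28.2492    0.0818  -48.932  -138.5099]
t 4.5 p [0.5178 0.052  0.1225] rot [179.8382   0.2404 158.9773] F [-5.2735  0.2067 13.7071] M [-0.248   1.7922 -0.0153] w 9.9 j [  27.4224   12.5275  -28.2441    0.0962  -48.9478 -138.5078]
```

View pics/sd4.png

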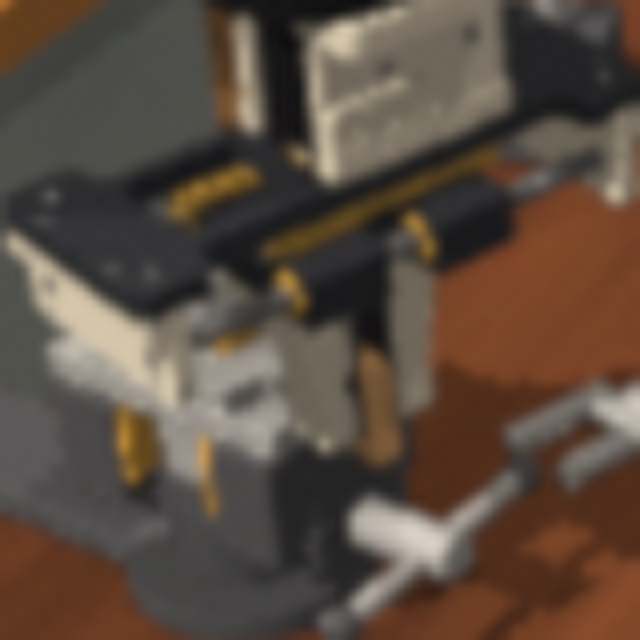

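Emit:
apply_moves(
  targets=[
    [[0.05,0,-0.02],[0,0,0],4],
    [[0.2,0,0],[0,0,0],4],
  ],
)

```text
time_s: 4.7
tcp_pos: [0.5081, 0.0556, 0.1231]
eef_rot: [179.8, 0.2, 158.9]
contact_force: [-0.8, 0.6, -2.7]
gripper_width: 0.0097
```

```bash
python3 - <<'E'
from h import *
st()
E
```

```text
t 4.7 p [0.5081 0.0556 0.1231] rot [179.8429   0.2276 158.946 ] F [-0.756   0.5761 -2.6699] M [ 0.0372  0.0913 -0.0063] w 9.7 j [  28.3407   11.6758  -29.3028    0.0938  -48.7542 -139.4561]
```

Emit:
apply_moves(
  targets=[
    [[0.3,0,0],[0,0,0],4],
    [[0.3,0,0],[0,0,0],4],
  ],
)

```text
time_s: 4.9
tcp_pos: [0.4844, 0.0645, 0.1225]
eef_rot: [179.9, 0.2, 158.9]
contact_force: [1.1, -0.2, 1.2]
gripper_width: 0.0096
```

Emit:
apply_moves(
  targets=[
    [[0.35,0,-0.01],[0,0,0],4],
    [[0.4,0,-0.01],[0,0,0],4],
    [[0.4,0,-0.01],[0,0,0],4],
  ],
)

```text
time_s: 5.2
tcp_pos: [0.4368, 0.0818, 0.1227]
eef_rot: [179.9, 0.1, 158.9]
contact_force: [0.6, 0.9, -2.7]
gripper_width: 0.0094
```

```bash
python3 - <<'E'
from h import *
st(); c=cap("side"); crop(c,225,160,345,260,6,"pics/sd5.png"); st()
E
```

```text
t 5.2 p [0.4368 0.0818 0.1227] rot [179.9195   0.1476 158.8654] F [ 0.59    0.9368 -2.6739] M [ 0.0285  0.0947 -0.0598] w 9.4 j [  36.2544    5.57    -37.072     0.1103  -47.2106 -147.4638]
t 5.25 p [0.4344 0.0816 0.1226] rot [179.9403   0.0689 158.821 ] F [-5.3075  0.4724 -4.3834] M [0.1695 0.8438 0.0434] w 9.8 j [  36.3853    5.4033  -37.2677    0.0356  -47.2417 -147.5884]
```

View pics/sd5.png

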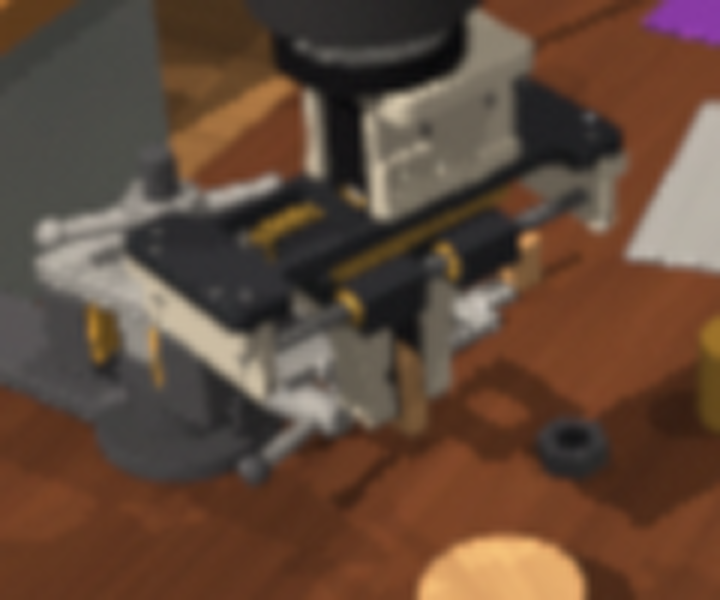

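Emit:
apply_moves(
  targets=[
    [[0,0,-0.5],[0,0,0],4],
    [[0,0,-0.8],[0,0,0],4],
    [[0,0,-0.6],[0,0,0],4],
  ],
)

```text
time_s: 5.55
tcp_pos: [0.4267, 0.0808, 0.1964]
eef_rot: [-179.6, -0.4, 158.9]
contact_force: [0.1, 0.7, -3.0]
gripper_width: 0.0101
```

```bash
python3 - <<'E'
from h import *
st(); plan([.44,-.10,.20],175); plan([.374,-.2925,.20],-168.6)
E
```

```text
t 5.55 p [0.4267 0.0808 0.1964] rot [-179.6172   -0.3897  158.9234] F [ 0.1015  0.7071 -2.9578] M [ 0.0753 -0.1382 -0.0059] w 10.1 j [  36.8138   -0.1315  -31.6848   -0.1477  -58.9781 -147.8124]
n 5 d [ 0.0133 -0.1808  0.0036] rv [ -0.3256  -0.4408 -16.0752]
[-0.387, -0.82, -0.015] [-0.008, -0.011, -0.402]
[-0.34, -0.84, -0.016] [-0.008, -0.011, -0.402]
[-0.293, -0.858, -0.016] [-0.008, -0.011, -0.402]
[-0.244, -0.873, -0.017] [-0.008, -0.011, -0.402]
[-0.195, -0.885, -0.017] [-0.008, -0.011, -0.402]
n 10 d [-0.0527 -0.3733  0.0036] rv [ -0.2621  -0.4877 -32.475 ]
[-0.213, -0.918, -0.004] [-0.003, -0.006, -0.406]
[-0.16, -0.929, -0.005] [-0.003, -0.006, -0.406]
[-0.107, -0.936, -0.005] [-0.003, -0.006, -0.406]
[-0.054, -0.941, -0.005] [-0.003, -0.006, -0.406]
[-0.001, -0.943, -0.006] [-0.003, -0.006, -0.406]
[0.053, -0.941, -0.006] [-0.003, -0.006, -0.406]
[0.106, -0.937, -0.007] [-0.003, -0.006, -0.406]
[0.159, -0.929, -0.007] [-0.003, -0.006, -0.406]
[0.211, -0.919, -0.008] [-0.003, -0.006, -0.406]
[0.263, -0.905, -0.008] [-0.003, -0.006, -0.406]
```

Emit:
apply_moves(
  targets=[
    [[-0.3,-0.6,0],[0,0,-0.4],4],
    [[-0.35,-0.84,0],[0,0,-0.4],4],
    [[-0.3,-0.86,0],[0,0,-0.4],4],
    [[-0.25,-0.87,0],[0,0,-0.4],4],
    [[-0.1,-0.9,0],[0,0,-0.4],4],
  ],
)

```text
time_s: 6.05
tcp_pos: [0.4344, -0.0896, 0.1992]
eef_rot: [179.9, -0.2, 176.1]
contact_force: [1.0, 1.0, -2.8]
gripper_width: 0.0098
```

```bash
python3 - <<'E'
from h import *
st(); plan([.374,-.2925,.16],-168.6)
E
```

```text
t 6.05 p [ 0.4344 -0.0896  0.1992] rot [179.9238  -0.2491 176.0734] F [ 0.9866  1.0385 -2.8384] M [ 0.0144 -0.0936  0.0651] w 9.8 j [  13.8391    0.4887  -30.631    -0.1731  -59.0943 -107.6767]
n 6 d [-0.0604 -0.2029 -0.0392] rv [  0.1091  -0.2374 -15.3267]
[0.192, -0.861, 0.163] [0.002, -0.005, -0.319]
[0.231, -0.852, 0.163] [0.002, -0.005, -0.319]
[0.269, -0.84, 0.163] [0.002, -0.005, -0.319]
[0.306, -0.828, 0.163] [0.002, -0.005, -0.319]
[0.343, -0.813, 0.164] [0.002, -0.005, -0.319]
[0.379, -0.797, 0.164] [0.002, -0.005, -0.319]
```

Emit:
apply_moves(
  targets=[
    [[0.2,-0.86,0.1],[0,0,-0.32],4],
    [[0.23,-0.86,0.15],[0,0,-0.32],4],
    [[0.27,-0.84,0.15],[0,0,-0.32],4],
    [[0.3,-0.83,0.15],[0,0,-0.32],4],
    [[0.33,-0.7,0.15],[0,0,-0.3],4],
  ],
)

```text
time_s: 6.55
tcp_pos: [0.3777, -0.2574, 0.1691]
eef_rot: [179.7, -0.3, -170.6]
contact_force: [0.8, 0.9, -2.2]
gripper_width: 0.0098
```

```bash
python3 - <<'E'
from h import *
st(); plan([.374,-.2925,.045],-168.6,step=.025)
c=cap("wrist"); cv2.imwrite("pics/w3.png",c["img"]);
E
```

```text
t 6.55 p [ 0.3777 -0.2574  0.1691] rot [ 179.718    -0.3246 -170.6229] F [ 0.8248  0.8551 -2.2358] M [-0.0267 -0.0224  0.0045] w 9.8 j [ -9.6052   3.8401 -31.5363  -0.1966 -55.0224 -70.9052]
n 6 d [-0.0037 -0.0351 -0.1241] rv [ 0.2877 -0.3195 -2.0237]
[0.036, -0.144, 0.517] [0.006, -0.007, -0.042]
[0.038, -0.144, 0.517] [0.006, -0.007, -0.042]
[0.039, -0.143, 0.517] [0.006, -0.007, -0.042]
[0.04, -0.142, 0.517] [0.006, -0.007, -0.042]
[0.042, -0.142, 0.517] [0.006, -0.007, -0.042]
[0.043, -0.141, 0.517] [0.006, -0.007, -0.042]
```

View pics/w3.png

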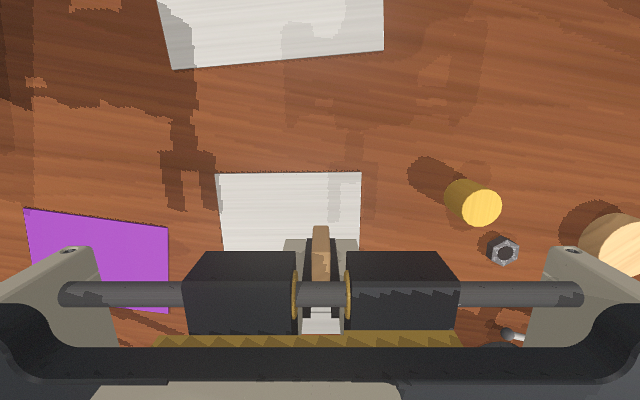

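```bash
python3 - <<'E'
from h import *
c=cap("wrist")
a,b=pt(c,216.5,174,plane=.003),pt(c,361,172,plane=.003); print(a,b,(a+b)/2,np.linalg.norm(a-b),np.degrees(np.arctan2(*(b-a)[1::-1])))
st()
E
```

```text
[ 0.3768 -0.3737  0.003 ] [ 0.349  -0.2197  0.003 ] [ 0.3629 -0.2967  0.003 ] 0.1564525843509977 100.23349822909697
t 6.65 p [ 0.3764 -0.2581  0.1681] rot [ 179.6631   -0.477  -170.8383] F [-0.5727  0.204  -1.3486] M [0.1797 0.131  0.0197] w 9.7 j [ -9.7361   3.9227 -31.5897  -0.2004 -55.0481 -70.9879]
```

Emit:
apply_moves(
  targets=[
    [[0.04,-0.16,0.4],[0,0,-0.04],4],
    [[0.04,-0.16,0.5],[0,0,-0.04],4],
    [[0.04,-0.15,0.5],[0,0,-0.04],4],
    [[0.04,-0.15,0.5],[0,0,-0.04],4],
    [[0.03,-0.1,0.4],[0,0,-0.04],4],
  ],
)

```text
time_s: 7.15
tcp_pos: [0.3709, -0.2843, 0.0746]
eef_rot: [179.6, -0.3, -169.3]
contact_force: [0.7, 1.0, -2.1]
gripper_width: 0.0096
```

```bash
python3 - <<'E'
from h import *
st(); plan([.374,-.2925,.03],-168.6,n=2)
E
```

```text
t 7.15 p [ 0.3709 -0.2843  0.0746] rot [ 179.6369   -0.3024 -169.3244] F [ 0.6738  0.9594 -2.1383] M [ 0.0251  0.0673 -0.0108] w 9.6 j [-13.4215  12.1724 -36.9553  -0.3152 -41.297  -65.6662]
n 2 d [ 0.0031 -0.0082 -0.0446] rv [ 0.365  -0.3001 -0.7253]
[-0.022, -0.111, 0.557] [0.023, -0.019, -0.045]
[-0.02, -0.109, 0.557] [0.023, -0.019, -0.045]
```

Emit:
apply_moves(
  targets=[
    [[-0.02,-0.1,0.4],[0.02,-0.02,-0.04],4],
    [[-0.02,-0.1,0.4],[0.02,-0.02,-0.04],4],
    [[0,0,0.1],[0,0,0],4],
  ],
)

```text
time_s: 7.45
tcp_pos: [0.3712, -0.2886, 0.0356]
eef_rot: [179.8, -0.2, -168.7]
contact_force: [-0.2, 0.8, -2.0]
gripper_width: 0.0102
```

```bash
python3 - <<'E'
from h import *
st(); c=cap("side"); crop(c,320,150,400,220,8,"pics/sd6.png")
E
```

```text
t 7.45 p [ 0.3712 -0.2886  0.0356] rot [ 179.8013   -0.202  -168.6761] F [-0.161   0.8219 -1.9992] M [0.0688 0.1644 0.0484] w 10.2 j [-13.8665  16.0326 -39.0267  -0.1628 -35.2082 -64.6767]
```

View pics/sd6.png

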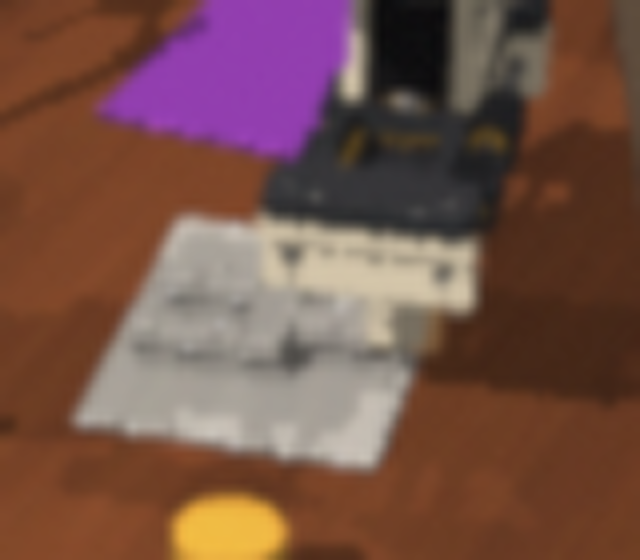

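Aligned over the plate, about 7 mm above contact. Lower gently.

Emit:
apply_moves(
  targets=[
    [[0,0,0.08],[0,0,0],4],
    [[0,0,0.06],[0,0,0],4],
  ],
)

```text
time_s: 7.7
tcp_pos: [0.3716, -0.2876, 0.031]
eef_rot: [179.8, -0.2, -168.6]
contact_force: [-0.1, 0.0, -2.5]
gripper_width: 0.0098
```

Emit:
apply_moves(
  targets=[
    [[0,0,0.05],[0,0,0],4],
  ],
)

```text
time_s: 7.8
tcp_pos: [0.3721, -0.2874, 0.0295]
eef_rot: [179.8, -0.1, -168.6]
contact_force: [0.7, -0.2, -2.4]
gripper_width: 0.0097
```

Emit:
apply_moves(
  targets=[
    [[0,0,0.03],[0,0,0],4],
  ],
)

```text
time_s: 7.9
tcp_pos: [0.372, -0.2874, 0.0287]
eef_rot: [179.9, -0.1, -168.6]
contact_force: [-6.6, 2.4, 15.1]
gripper_width: 0.0099
```

Emit:
apply_moves(
  targets=[
    [[0,0,0.03],[0,0,0],4],
  ],
)

```text
time_s: 8.0
tcp_pos: [0.372, -0.2874, 0.0287]
eef_rot: [179.9, -0.1, -168.6]
contact_force: [-6.7, 6.7, 24.1]
gripper_width: 0.0099
```

Down (24 N). Release, with a slight relax, then rise.

Emit:
apply_moves(
  targets=[
    [[0,0,-0.01],[0,0,0],16],
    [[0,0,0],[0,0,0],26],
    [[0,0,0],[0,0,0],30],
    [[0,0,-0.2],[0,0,0],30],
    [[0,0,-0.6],[0,0,0],30],
  ],
)

```text
time_s: 8.5
tcp_pos: [0.3718, -0.2874, 0.0617]
eef_rot: [179.9, -0.1, -168.6]
contact_force: [0.6, -0.1, 0.2]
gripper_width: 0.0295
```

Emit:
apply_moves(
  targets=[
    [[0,0,-0.9],[0,0,0],30],
    [[0,0,-0.9],[0,0,0],30],
    [[0,0,-0.9],[0,0,0],30],
    [[0,0,-0.7],[0,0,0],30],
  ],
)

```text
time_s: 8.9
tcp_pos: [0.3707, -0.2874, 0.2037]
eef_rot: [179.8, -0.3, -168.6]
contact_force: [1.7, -0.4, -0.4]
gripper_width: 0.03
```

```bash
python3 - <<'E'
from h import *
st(); c=cap("side"); crop(c,310,150,400,220,8,"pics/sd7.png"); P=cloud(c); z=P[...,2]
m=(np.hypot(P[...,0]-.421,P[...,1]+.283)<.09)&(z>.009)&(z<.02); print(m.sum(),P[m].mean(0), cv2.minAreaRect((P[m][:,:2]*1000).astype(np.float32)))
E
```

```text
t 8.9 p [ 0.3707 -0.2874  0.2037] rot [ 179.793    -0.2826 -168.6381] F [ 1.7048 -0.4022 -0.3909] M [-0.0234 -0.1892  0.027 ] w 30.0 j [-13.7111   2.925  -27.48    -0.0783 -59.9387 -64.8881]
203 [ 0.4227 -0.2753  0.013 ] ((415.2724609375, -278.51568603515625), (121.81149291992188, 57.72788619995117), 10.84195327758789)
```

View pics/sd7.png

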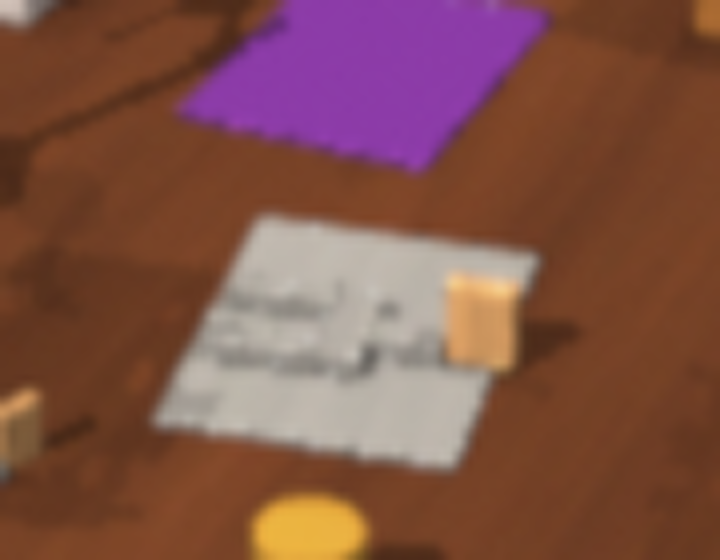

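```bash
python3 - <<'E'
from h import *
s=st(); 
# plan with explicit -z tool turn 215.6 over 27 rows
yaw0=s["eef_rot"][2]; n=27; tot=47-yaw0; d=np.array([.5688,-.0027,.215])-s["tcp_pos"]
print(tot, -tot/n/8)
for i in range(n):
    y=np.radians(yaw0+tot*i/n); ex=np.array([np.cos(y),np.sin(y),0]); ey=np.array([np.sin(y),-np.cos(y),0])
    print(i,np.round([d@ex/n/.04,d@ey/n/.04,-d[2]/n/.04],2).tolist())
E
```

```text
t 8.95 p [ 0.3727 -0.2886  0.2082] rot [-179.9686   -0.0065 -168.583 ] F [ 2.5944 -1.2009  6.1906] M [-0.3212 -0.4558  0.0065] w 30.2 j [-13.7139   2.6873 -27.1428   0.036  -60.1625 -64.887 ]
215.58299988355145 -0.9980694439053308
0 [-0.23, 0.22, -0.01]
1 [-0.26, 0.19, -0.01]
2 [-0.28, 0.15, -0.01]
3 [-0.3, 0.11, -0.01]
4 [-0.31, 0.07, -0.01]
5 [-0.32, 0.02, -0.01]
6 [-0.32, -0.02, -0.01]
7 [-0.31, -0.07, -0.01]
8 [-0.3, -0.11, -0.01]
9 [-0.28, -0.15, -0.01]
10 [-0.26, -0.19, -0.01]
11 [-0.23, -0.22, -0.01]
12 [-0.2, -0.25, -0.01]
13 [-0.16, -0.28, -0.01]
14 [-0.12, -0.3, -0.01]
15 [-0.08, -0.31, -0.01]
16 [-0.04, -0.32, -0.01]
17 [0.01, -0.32, -0.01]
18 [0.05, -0.32, -0.01]
19 [0.1, -0.31, -0.01]
20 [0.14, -0.29, -0.01]
21 [0.18, -0.27, -0.01]
22 [0.21, -0.24, -0.01]
23 [0.24, -0.21, -0.01]
24 [0.27, -0.17, -0.01]
25 [0.29, -0.13, -0.01]
26 [0.31, -0.09, -0.01]
```

Emit:
apply_moves(
  targets=[
    [[-0.23,0.22,-0.01],[0,0,-1],24],
    [[-0.26,0.19,-0.01],[0,0,-1],24],
    [[-0.28,0.15,-0.01],[0,0,-1],24],
    [[-0.3,0.11,-0.01],[0,0,-1],24],
    [[-0.31,0.07,-0.01],[0,0,-1],24],
  ],
)

```text
time_s: 9.45
tcp_pos: [0.4095, -0.2352, 0.2157]
eef_rot: [-179.5, 0.2, -127.4]
contact_force: [0.1, -0.3, -0.3]
gripper_width: 0.0239
```

Emit:
apply_moves(
  targets=[
    [[-0.32,0.02,-0.01],[0,0,-1],24],
    [[-0.32,-0.02,-0.01],[0,0,-1],24],
    [[-0.31,-0.07,-0.01],[0,0,-1],24],
    [[-0.3,-0.11,-0.01],[0,0,-1],24],
    [[-0.28,-0.15,-0.01],[0,0,-1],24],
  ],
)

```text
time_s: 9.95
tcp_pos: [0.4448, -0.1793, 0.2198]
eef_rot: [-179.4, -0.2, -85.7]
contact_force: [-0.2, 1.0, -0.0]
gripper_width: 0.0237
```

Emit:
apply_moves(
  targets=[
    [[-0.26,-0.19,-0.01],[0,0,-1],24],
    [[-0.23,-0.22,-0.01],[0,0,-1],24],
    [[-0.2,-0.25,-0.01],[0,0,-1],24],
    [[-0.16,-0.28,-0.01],[0,0,-1],24],
    [[-0.12,-0.3,-0.01],[0,0,-1],24],
  ],
)

```text
time_s: 10.45
tcp_pos: [0.4783, -0.1219, 0.2236]
eef_rot: [-179.6, -0.6, -44.0]
contact_force: [-0.2, -0.6, 0.8]
gripper_width: 0.0239
```

Emit:
apply_moves(
  targets=[
    [[-0.08,-0.31,-0.01],[0,0,-1],24],
    [[-0.04,-0.32,-0.01],[0,0,-1],24],
    [[0.01,-0.32,-0.01],[0,0,-1],24],
    [[0.05,-0.32,-0.01],[0,0,-1],24],
    [[0.1,-0.31,-0.01],[0,0,-1],24],
  ],
)

```text
time_s: 10.95
tcp_pos: [0.5096, -0.063, 0.2275]
eef_rot: [179.9, -0.7, -2.2]
contact_force: [0.0, 0.4, 1.1]
gripper_width: 0.0239
```

```bash
python3 - <<'E'
from h import *
st(); plan([.5688,-.0027,.2],47)
E
```

```text
t 10.95 p [ 0.5096 -0.063   0.2275] rot [179.9129  -0.7075  -2.2476] F [0.0391 0.4424 1.0714] M [-0.0938  0.1826  0.0403] w 23.9 j [ 15.1138   5.5045 -21.4458   0.3321 -62.4008  72.4859]
n 7 d [ 0.0592  0.0603 -0.0275] rv [  0.3858  -0.6259 -49.2475]
[0.202, -0.223, 0.1] [0.007, -0.011, -0.879]
[0.228, -0.197, 0.1] [0.007, -0.011, -0.879]
[0.25, -0.168, 0.1] [0.007, -0.011, -0.879]
[0.269, -0.136, 0.1] [0.007, -0.011, -0.879]
[0.284, -0.101, 0.099] [0.007, -0.011, -0.879]
[0.294, -0.066, 0.099] [0.007, -0.011, -0.879]
[0.3, -0.029, 0.099] [0.007, -0.011, -0.879]
```

Emit:
apply_moves(
  targets=[
    [[0.2,-0.22,0.05],[0.01,-0.01,-0.88],24],
    [[0.22,-0.2,0.05],[0.01,-0.01,-0.88],24],
    [[0.25,-0.17,0.05],[0.01,-0.01,-0.88],24],
    [[0.27,-0.14,0.05],[0.01,-0.01,-0.85],24],
    [[0.28,-0.1,0.05],[0.01,-0.01,-0.82],24],
  ],
)

```text
time_s: 11.45
tcp_pos: [0.5516, -0.0171, 0.2197]
eef_rot: [180.0, -0.4, 33.8]
contact_force: [-0.3, -0.6, 0.7]
gripper_width: 0.0242
```

```bash
python3 - <<'E'
from h import *
st(); plan([.5688,-.0027,.19],47)
c=cap("wrist"); cv2.imwrite("pics/w4.png",c["img"]); np.savez("/tmp/w4.npz",**c)
E
```

```text
t 11.45 p [ 0.5516 -0.0171  0.2197] rot [179.9995  -0.3603  33.8106] F [-0.3167 -0.6114  0.6765] M [-0.1713  0.1425  0.0482] w 24.2 j [ 18.495    9.8241 -17.187   -0.1067 -62.6413 105.3643]
n 2 d [ 0.0172  0.0144 -0.0297] rv [  0.0419  -0.3587 -13.1894]
[0.276, -0.03, 0.373] [0.003, -0.022, -0.824]
[0.279, 0.002, 0.372] [0.003, -0.022, -0.824]
```

View pics/w4.png

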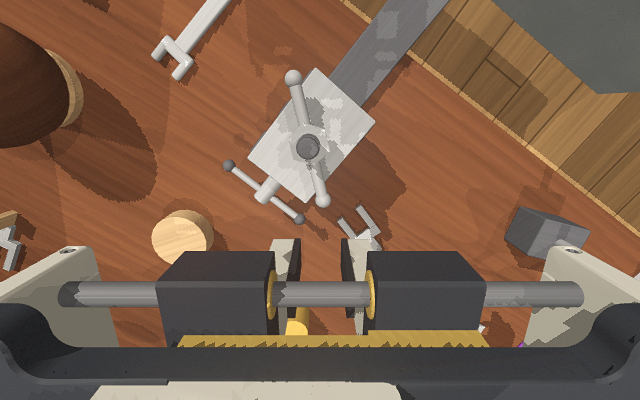

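```bash
python3 - <<'E'
from h import *
c=dict(np.load("/tmp/w4.npz")); crop(c,240,50,380,230,4,"pics/w4c.png")
P=cloud(c); z=P[...,2]
m=(z>.150)&(z<.157)&(np.hypot(P[...,0]-.59,P[...,1]-.02)<.03); print(P[m].mean(0),cv2.minEnclosingCircle((P[m][:,:2]*1000).astype(np.float32)))
m=(z>.126)&(z<.140)&(np.hypot(P[...,0]-.59,P[...,1]-.02)<.03); print("nut top",P[m].mean(0),m.sum())
for u,v in [(293,77),(323,201)]: print(pt(c,u,v),pt(c,u,v,plane=.123))
E
```

```text
[0.5921 0.0209 0.1536] ((591.8195190429688, 20.76528549194336), 7.829468727111816)
nut top [0.5931 0.0211 0.1307] 913
[0.6267 0.0574 0.1282] [0.6269 0.0581 0.123 ]
[ 0.5585 -0.0156  0.1284] [ 0.5571 -0.0166  0.123 ]
```

View pics/w4c.png

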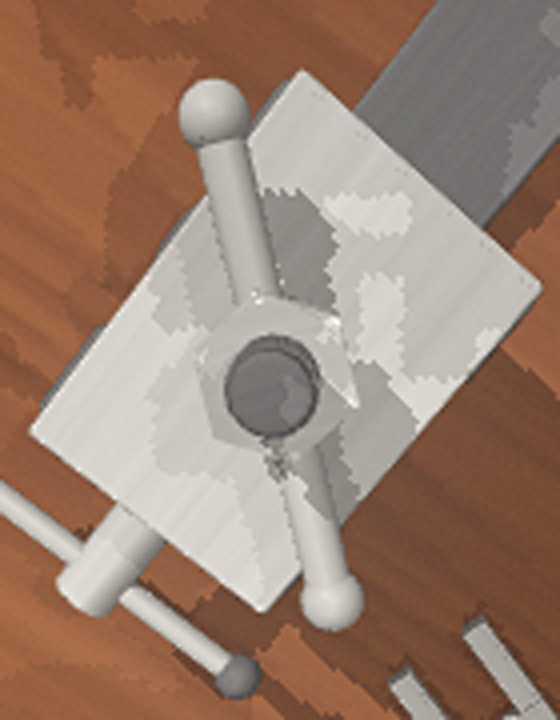

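```bash
python3 - <<'E'
from h import *
plan([.5693,-.0032,.15],47.2,n=4)
E
```

```text
n 4 d [ 0.0166  0.013  -0.0692] rv [  0.0458  -0.3509 -12.9531]
[0.129, -0.009, 0.433] [0.001, -0.011, -0.405]
[0.13, -0.002, 0.433] [0.001, -0.011, -0.405]
[0.13, 0.006, 0.433] [0.001, -0.011, -0.405]
[0.13, 0.013, 0.433] [0.001, -0.011, -0.405]
```

Emit:
apply_moves(
  targets=[
    [[0.13,0,0.35],[0,-0.01,-0.4],24],
    [[0.13,0,0.38],[0,-0.01,-0.4],24],
    [[0.13,0,0.38],[0,-0.01,-0.4],24],
    [[0.12,0,0.38],[0,0,-0.35],24],
    [[0,0,0],[0,0,0],24],
  ],
)

```text
time_s: 12.0
tcp_pos: [0.5692, -0.0028, 0.1594]
eef_rot: [179.9, -0.2, 46.8]
contact_force: [-1.1, -0.4, -0.1]
gripper_width: 0.024
```

```bash
python3 - <<'E'
from h import *
st();plan([.5693,-.0032,.125],47.2,n=2)
E
```

```text
t 12.0 p [ 0.5692 -0.0028  0.1594] rot [179.9022  -0.168   46.8034] F [-1.1408 -0.3933 -0.0975] M [-0.18    0.1984 -0.0002] w 24.0 j [ 19.413   14.5665 -19.643    0.0116 -55.5963 117.3837]
n 2 d [ 0.0001 -0.0004 -0.0344] rv [ 0.0984 -0.1677 -0.3967]
[-0.004, 0.003, 0.43] [0.006, -0.01, -0.025]
[-0.004, 0.003, 0.43] [0.006, -0.01, -0.025]
```

Emit:
apply_moves(
  targets=[
    [[0,0,0.3],[0,0,0],24],
    [[0,0,0.3],[0,0,0],24],
    [[0,0,0.15],[0,0,0],24],
    [[0,0,0],[0,0,0],24],
  ],
)

```text
time_s: 12.4
tcp_pos: [0.5693, -0.0034, 0.1288]
eef_rot: [179.8, -0.2, 46.5]
contact_force: [-0.1, -0.1, -0.1]
gripper_width: 0.0237
```

```bash
python3 - <<'E'
from h import *
st();plan([.5693,-.0032,.125],47.2,n=1); c=cap("wrist"); crop(c,220,120,420,270,4,"pics/w5.png");st()
E
```

```text
t 12.4 p [ 0.5693 -0.0034  0.1288] rot [179.8458  -0.2393  46.4687] F [-0.1121 -0.132  -0.0618] M [-0.1612  0.0562 -0.0819] w 23.7 j [ 19.3647  16.3591 -21.7721   0.036  -51.5855 117.0814]
n 1 d [-0.      0.0002 -0.0038] rv [ 0.1557 -0.2383 -0.7316]
[0.003, -0.004, 0.096] [0.019, -0.03, -0.091]
t 12.45 p [ 0.5695 -0.0034  0.1292] rot [179.8317  -0.2576  46.4773] F [-1.0087 -0.3822 -0.5158] M [-0.1621  0.1094 -0.0019] w 23.9 j [ 19.3655  16.3385 -21.742    0.0413 -51.6135 117.0858]
```

View pics/w5.png

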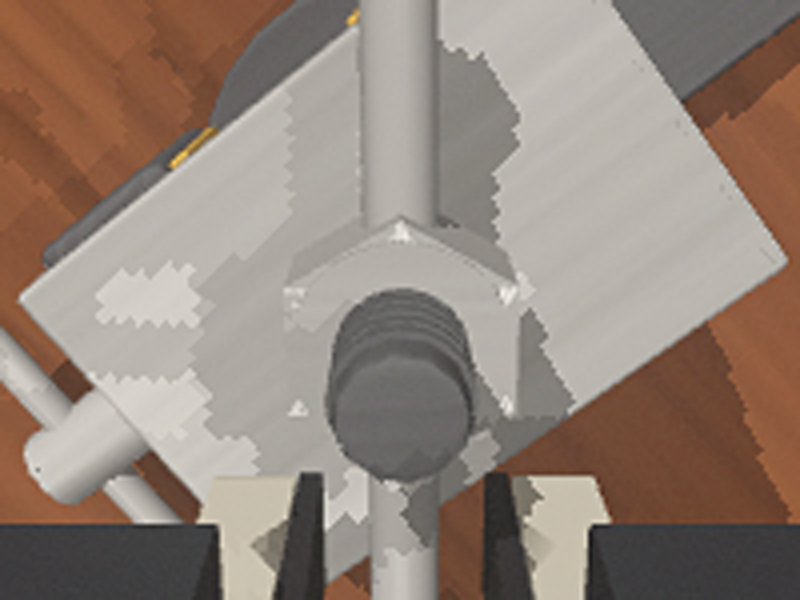

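Emit:
apply_moves(
  targets=[
    [[0,0,0.1],[0.02,-0.03,-0.09],16],
    [[0,0,0.02],[0,0,0],16],
    [[0,0,0],[0,0,0],16],
  ],
)

```text
time_s: 12.75
tcp_pos: [0.5702, -0.0033, 0.1252]
eef_rot: [179.9, -0.1, 47.3]
contact_force: [0.4, 0.0, -0.4]
gripper_width: 0.0162
```

```bash
cat >> h.py <<'E'
BOLT=np.array([.5917,.0209])
def tq(s):
    d=s["tcp_pos"][:2]-BOLT; F=s["contact_force"]
    # outside force on tool; torque on nut = -(...)  ; clockwise positive => minus z => +(...)
    return s["moment"][2]+d[0]*F[1]-d[1]*F[0], d[0]*F[1]-d[1]*F[0]
def arc(deg,n,R=.033,g=.003,z=None,pre=0):
    s=st(); yaw=s["eef_rot"][2]; p=s["tcp_pos"].copy()
    ex=lambda y:np.array([np.cos(y),np.sin(y)]); ey=lambda y:np.array([np.sin(y),-np.cos(y)])
    d=p[:2]-BOLT; y0=np.radians(yaw); print("R,g now mm",-d@ex(y0)*1e3,-d@ey(y0)*1e3,"torque",tq(s),"tilt rv",(Ro.from_euler('xyz',s["eef_rot"],degrees=True).inv()*Ro.from_euler('xyz',[180,0,yaw],degrees=True)).as_rotvec(degrees=True))
    zt=p[2] if z is None else z
    cur=p
    for i in range(n):
        y=np.radians(yaw-deg*i/n); y2=np.radians(yaw-deg*(i+1)/n)
        f=(i+1)/n
        Rn=-d@ex(y0)*(1-f)+R*f; gn=-d@ey(y0)*(1-f)+g*f
        t=np.append(BOLT-Rn*ex(y2)-gn*ey(y2),p[2]+(zt-p[2])*f); q=t-cur; cur=t
        print(np.round([q[:2]@ex(y)/.04,q[:2]@ey(y)/.04,-q[2]/.04],3).tolist(),round(deg/n/8,3))
E
python3 - <<'E'
from h import *
arc(40,5,z=.1245)
E
```

```text
t 12.75 p [ 0.5702 -0.0033  0.1252] rot [179.9411  -0.0782  47.2502] F [ 0.3955  0.0461 -0.4077] M [-0.1615  0.0582 -0.0044] w 16.2 j [ 19.3346  16.7623 -21.7486   0.0197 -51.3923 117.9032]
R,g now mm 32.39416270311229 -0.622105895871638 torque (np.float64(0.004219211134268876), np.float64(0.008581150223433804)) tilt rv [ 0.0589 -0.0782 -0.    ]
[0.005, -0.131, 0.003] 1.0
[0.008, -0.131, 0.003] 1.0
[0.01, -0.132, 0.003] 1.0
[0.013, -0.132, 0.003] 1.0
[0.015, -0.132, 0.003] 1.0
```

Emit:
apply_moves(
  targets=[
    [[0.01,-0.12,0.003],[0,0,0.9],16],
    [[0.01,-0.13,0.003],[0,0,1],16],
    [[0.01,-0.13,0.003],[0,0,1],16],
    [[0.01,-0.13,0.003],[0,0,1],16],
  ],
)

```text
time_s: 13.15
tcp_pos: [0.5605, 0.0138, 0.1256]
eef_rot: [180.0, -0.2, 15.0]
contact_force: [-0.1, -0.8, -0.7]
gripper_width: 0.0159
```

```bash
python3 - <<'E'
from h import *
arc(40,5,z=.1235)
E
```

```text
t 13.15 p [0.5605 0.0138 0.1256] rot [179.9528  -0.203   14.9955] F [-0.0862 -0.7752 -0.7288] M [-0.417  -0.0045  0.0586] w 15.9 j [ 21.467   15.8619 -23.03     0.09   -50.9118  83.4718]
R,g now mm 31.95614596467012 1.2583830010784853 torque (np.float64(0.08221686390759561), np.float64(0.02357350334703252)) tilt rv [ 0.0472 -0.203  -0.0001]
[0.008, -0.12, 0.011] 1.0
[0.009, -0.121, 0.011] 1.0
[0.011, -0.122, 0.011] 1.0
[0.012, -0.122, 0.011] 1.0
[0.013, -0.123, 0.011] 1.0
```

Emit:
apply_moves(
  targets=[
    [[0.01,-0.12,0.01],[0,0,1],16],
    [[0.01,-0.12,0.01],[0,0,1],16],
    [[0.01,-0.12,0.01],[0,0,1],16],
    [[0.01,-0.12,0.01],[0,0,1],16],
    [[0.01,-0.12,0.01],[0,0,1],16],
  ],
)

```text
time_s: 13.65
tcp_pos: [0.563, 0.0377, 0.1249]
eef_rot: [-179.9, -0.3, -26.7]
contact_force: [0.4, -0.3, 0.1]
gripper_width: 0.0159
```

```bash
python3 - <<'E'
from h import *
arc(24,3,z=.123)
E
```

```text
t 13.65 p [0.563  0.0377 0.1249] rot [-179.877    -0.2511  -26.7414] F [ 0.3968 -0.2869  0.1491] M [-0.3434  0.1024  0.0165] w 15.9 j [ 23.7805  16.1837 -22.7059   0.1491 -50.8559  39.3845]
R,g now mm 33.1598360788063 2.116125275658503 torque (np.float64(0.018005684418107976), np.float64(0.0015533245534007124)) tilt rv [-0.123  -0.2511  0.0003]
[0.018, -0.122, 0.015] 1.0
[0.019, -0.122, 0.015] 1.0
[0.02, -0.121, 0.015] 1.0
```

```bash
python3 - <<'E'
from h import *
c=cap("wrist"); crop(c,220,120,420,270,4,"pics/w6.png");st()
E
```

```text
t 13.7 p [0.5634 0.0382 0.1248] rot [-179.8612   -0.2628  -27.2528] F [-0.3366  0.9752 -0.4375] M [ 0.022   0.0739 -0.0097] w 15.9 j [ 23.8163  16.2122 -22.666    0.1512 -50.8488  38.836 ]
```

View pics/w6.png

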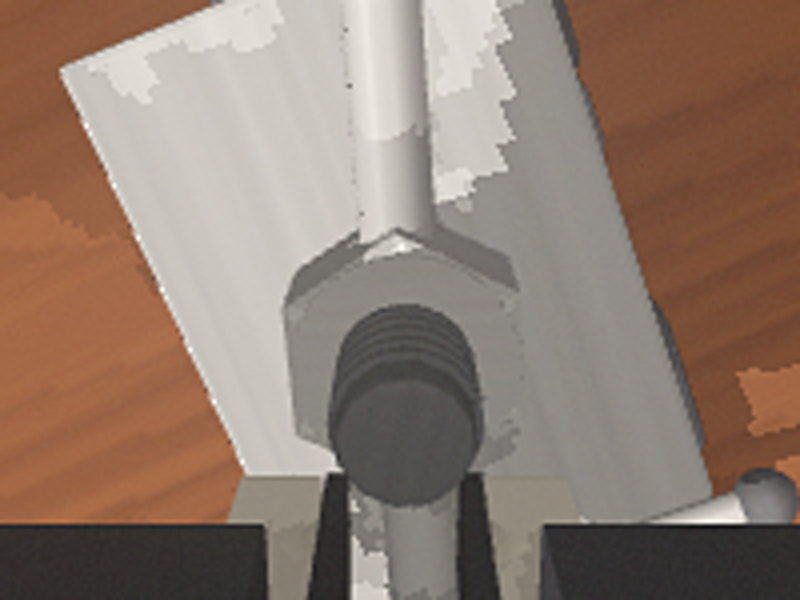

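Emit:
apply_moves(
  targets=[
    [[0.02,-0.12,0.015],[0,0,1],16],
    [[0.02,-0.12,0.015],[0,0,1],16],
    [[0.02,-0.12,0.015],[0,0,0.9],16],
  ],
)

```text
time_s: 14.0
tcp_pos: [0.5731, 0.0483, 0.1237]
eef_rot: [-179.8, -0.2, -50.4]
contact_force: [-0.7, -0.1, -0.1]
gripper_width: 0.0158
```

```bash
python3 - <<'E'
from h import *
arc(12,2,z=.1235)
E
```

```text
t 14.0 p [0.5731 0.0483 0.1237] rot [-179.8106   -0.1768  -50.4146] F [-0.6644 -0.1452 -0.123 ] M [-0.1203  0.3892  0.0928] w 15.8 j [ 24.382   17.1906 -21.4061   0.1553 -51.1743  15.1066]
R,g now mm 33.00705349846027 3.1099938933648135 torque (np.float64(0.11374083813799778), np.float64(0.020922518252982397)) tilt rv [-0.1894 -0.1768  0.0003]
[0.013, -0.084, 0.002] 0.75
[0.012, -0.084, 0.002] 0.75
```

Emit:
apply_moves(
  targets=[
    [[0.012,-0.085,0.005],[0,0,0.75],16],
    [[0.012,-0.085,0.005],[0,0,0.75],16],
  ],
)

```text
time_s: 14.2
tcp_pos: [0.5788, 0.0516, 0.1234]
eef_rot: [-179.8, -0.1, -62.6]
contact_force: [-0.8, -0.1, -0.6]
gripper_width: 0.0161
```

```bash
python3 - <<'E'
from h import *
arc(12,2,z=.1235)
E
```

```text
t 14.2 p [0.5788 0.0516 0.1234] rot [-179.8224   -0.113   -62.599 ] F [-0.8313 -0.1376 -0.5642] M [ 0.0743  0.4912 -0.0348] w 16.1 j [ 24.4384  17.7444 -20.6168   0.1326 -51.4557   2.8803]
R,g now mm 33.22028008682721 2.681887340728985 torque (np.float64(-0.00752116483410872), np.float64(0.027320054278755005)) tilt rv [-0.1776 -0.113   0.0002]
[0.015, -0.09, -0.002] 0.75
[0.015, -0.09, -0.002] 0.75
```

Emit:
apply_moves(
  targets=[
    [[0.014,-0.09,0.004],[0,0,0.75],16],
    [[0.014,-0.09,0.004],[0,0,0.75],16],
  ],
)

```text
time_s: 14.4
tcp_pos: [0.5854, 0.0536, 0.1231]
eef_rot: [-179.9, -0.1, -74.7]
contact_force: [-0.7, 0.3, -0.7]
gripper_width: 0.0163
```

Emit:
apply_moves(
  targets=[
    [[0.014,-0.087,0.004],[0,0,0.75],16],
    [[0.014,-0.087,0.004],[0,0,0.75],16],
  ],
)

```text
time_s: 14.6
tcp_pos: [0.5921, 0.054, 0.1229]
eef_rot: [-179.9, -0.0, -86.9]
contact_force: [-0.3, 0.7, -0.2]
gripper_width: 0.0157
```

```bash
python3 - <<'E'
from h import *
arc(12,2,z=.123)
E
```

```text
t 14.6 p [0.5921 0.054  0.1229] rot [-179.8901   -0.0056  -86.8662] F [-0.3233  0.7389 -0.1515] M [ 0.2933  0.5231 -0.0254] w 15.7 j [ 24.0581  18.9642 -18.8096   0.0563 -52.1256 -20.9589]
R,g now mm 33.02551079292576 2.233546183492168 torque (np.float64(-0.014348184583274502), np.float64(0.011013268693391797)) tilt rv [-0.1099 -0.0056  0.    ]
[0.012, -0.095, -0.002] 0.75
[0.013, -0.095, -0.002] 0.75
```

Emit:
apply_moves(
  targets=[
    [[0.013,-0.095,0.004],[0,0,0.75],16],
    [[0.013,-0.095,0.004],[0,0,0.75],16],
  ],
)

```text
time_s: 14.8
tcp_pos: [0.5995, 0.053, 0.1227]
eef_rot: [-179.9, 0.0, -99.0]
contact_force: [0.5, 1.5, 0.2]
gripper_width: 0.0159
```

```bash
python3 - <<'E'
from h import *
arc(12,2,z=.123)
E
```

```text
t 14.8 p [0.5995 0.053  0.1227] rot [-179.9314    0.0366  -99.0027] F [0.4507 1.4606 0.1762] M [0.3576 0.4287 0.0052] w 15.9 j [ 23.6438  19.6066 -17.8348   0.0078 -52.4812 -32.6513]
R,g now mm 32.976247730688556 2.6871269436255276 torque (np.float64(0.002120522704098739), np.float64(-0.0030765300098669467)) tilt rv [-0.0686  0.0366 -0.    ]
[0.012, -0.09, -0.004] 0.75
[0.012, -0.09, -0.004] 0.75
```

Emit:
apply_moves(
  targets=[
    [[0.012,-0.09,0.003],[0,0,0.75],16],
    [[0.012,-0.09,0.003],[0,0,0.75],16],
  ],
)

```text
time_s: 15.0
tcp_pos: [0.606, 0.0509, 0.1223]
eef_rot: [180.0, 0.1, -111.1]
contact_force: [-1.6, 1.7, -0.3]
gripper_width: 0.0159
```

```bash
python3 - <<'E'
from h import *
arc(12,2,z=.123)
E
```

```text
t 15.0 p [0.606  0.0509 0.1223] rot [ 179.9964    0.0751 -111.1397] F [-1.6172  1.6993 -0.3369] M [0.7809 0.7139 0.0353] w 15.9 j [ 23.1518  20.1762 -16.9661  -0.0706 -52.8079 -44.2488]
R,g now mm 33.15681748031125 2.5176499497416387 torque (np.float64(0.10817805958487162), np.float64(0.07285386930382984)) tilt rv [0.0036 0.0751 0.    ]
[0.014, -0.092, -0.008] 0.75
[0.014, -0.092, -0.008] 0.75
```

Emit:
apply_moves(
  targets=[
    [[0.008,-0.06,0.003],[0,0,0.5],16],
  ],
)

```text
time_s: 15.1
tcp_pos: [0.608, 0.05, 0.1221]
eef_rot: [180.0, 0.1, -115.2]
contact_force: [-1.3, 2.4, -0.3]
gripper_width: 0.0159
```

```bash
python3 - <<'E'
from h import *
arc(4,1,z=.122)
E
```

```text
t 15.1 p [0.608  0.05   0.1221] rot [ 179.9525    0.086  -115.1958] F [-1.3143  2.3925 -0.2864] M [0.8656 0.7376 0.0274] w 15.9 j [ 22.9659  20.3585 -16.6921  -0.1163 -52.9171 -48.0915]
R,g now mm 33.21595784435197 2.3397569122227573 torque (np.float64(0.10449981013863763), np.float64(0.07708856227009998)) tilt rv [0.0475 0.086  0.    ]
[0.013, -0.074, 0.004] 0.5
```

Emit:
apply_moves(
  targets=[
    [[0.01,-0.064,0.003],[0,0,0.5],16],
  ],
)

```text
time_s: 15.2
tcp_pos: [0.6098, 0.0489, 0.122]
eef_rot: [179.9, 0.1, -119.2]
contact_force: [-1.7, 2.6, 1.3]
gripper_width: 0.0159
```

```bash
python3 - <<'E'
from h import *
arc(4,1,z=.122)
E
```

```text
t 15.2 p [0.6098 0.0489 0.122 ] rot [ 179.9034    0.1031 -119.185 ] F [-1.7257  2.5759  1.2907] M [ 1.0602  0.8135 -0.0148] w 15.9 j [ 22.7677  20.5268 -16.422   -0.1748 -53.0296 -51.8476]
R,g now mm 33.276055843330106 2.1755205031545493 torque (np.float64(0.08017400304391348), np.float64(0.09499527895745911)) tilt rv [0.0966 0.1031 0.0001]
[0.014, -0.078, 0.001] 0.5
```

Emit:
apply_moves(
  targets=[
    [[0.01,-0.068,0.002],[0,0,0.5],16],
  ],
)

```text
time_s: 15.3
tcp_pos: [0.6117, 0.0476, 0.1219]
eef_rot: [179.8, 0.1, -123.2]
contact_force: [-1.9, 3.4, 0.2]
gripper_width: 0.0161
```

```bash
python3 - <<'E'
from h import *
arc(4,1,z=.122)
E
```

```text
t 15.3 p [0.6117 0.0476 0.1219] rot [ 179.8499    0.1189 -123.1722] F [-1.9498  3.4329  0.2343] M [ 1.2403  0.9501 -0.0039] w 16.1 j [ 22.547   20.6928 -16.1473  -0.2387 -53.1465 -55.5759]
R,g now mm 33.30026564032334 2.1443372343957914 torque (np.float64(0.11684671379426972), np.float64(0.12077173045364581)) tilt rv [0.1501 0.1189 0.0002]
[0.015, -0.079, -0.001] 0.5
```

Emit:
apply_moves(
  targets=[
    [[0.01,-0.072,0.001],[0,0,0.5],16],
  ],
)

```text
time_s: 15.4
tcp_pos: [0.6135, 0.0462, 0.1219]
eef_rot: [179.8, 0.1, -127.1]
contact_force: [-2.8, 3.0, 0.2]
gripper_width: 0.0161
```

```bash
python3 - <<'E'
from h import *
arc(4,1,z=.122)
E
```

```text
t 15.4 p [0.6135 0.0462 0.1219] rot [ 179.7836    0.1296 -127.1497] F [-2.7807  3.0072  0.2134] M [ 1.3102  0.9066 -0.0134] w 16.1 j [ 22.3191  20.8549 -15.8731  -0.3147 -53.2707 -59.2803]
R,g now mm 33.38063261175146 2.0820980467105246 torque (np.float64(0.12267826974983981), np.float64(0.13610029882449198)) tilt rv [0.2164 0.1296 0.0002]
[0.017, -0.08, -0.003] 0.5
```

Emit:
apply_moves(
  targets=[
    [[0.01,-0.074,0.001],[0,0,0.5],16],
  ],
)

```text
time_s: 15.5
tcp_pos: [0.6152, 0.0448, 0.1218]
eef_rot: [179.7, 0.1, -131.1]
contact_force: [-3.3, 4.5, 1.3]
gripper_width: 0.016
```

```bash
cat >> h.py <<'E'
def mt():
    s=r.get_state(); y=np.radians(s["eef_rot"][2]); ey=np.array([np.sin(y),-np.cos(y)])
    m=s["moment"]; print("Fey",s["contact_force"][:2]@ey,"Mt",m[0]*ey[1]-m[1]*ey[0])
E
python3 - <<'E'
from h import *
arc(4,1,z=.122);mt()
E
```

```text
t 15.5 p [0.6152 0.0448 0.1218] rot [ 179.711     0.1366 -131.132 ] F [-3.2839  4.4508  1.2934] M [ 1.5464  1.0474 -0.0077] w 16.0 j [ 22.0798  21.0112 -15.6065  -0.398  -53.3912 -62.9741]
R,g now mm 33.471911506377815 2.034292238418533 torque (np.float64(0.175517449036944), np.float64(0.1832099801293982)) tilt rv [0.289  0.1366 0.0003]
[0.019, -0.082, -0.006] 0.5
Fey 5.401086286262625 Mt 1.8061228151339508
```

Emit:
apply_moves(
  targets=[
    [[0.01,-0.074,0],[0,0,0.5],16],
  ],
)

```text
time_s: 15.6
tcp_pos: [0.6168, 0.0432, 0.1217]
eef_rot: [179.6, 0.1, -135.1]
contact_force: [-1.9, 4.5, -0.8]
gripper_width: 0.0157
```

```bash
python3 - <<'E'
from h import *
arc(4,1,z=.122);mt()
E
```

```text
t 15.6 p [0.6168 0.0432 0.1217] rot [ 179.6342    0.1336 -135.1066] F [-1.9008  4.4605 -0.8037] M [ 1.6178  0.9749 -0.017 ] w 15.7 j [ 21.8367  21.1531 -15.3606  -0.4838 -53.5076 -66.655 ]
R,g now mm 33.506940111933254 1.9297673622569766 torque (np.float64(0.13733768273016628), np.float64(0.1543084773768573)) tilt rv [0.3658 0.1336 0.0004]
[0.02, -0.084, -0.008] 0.5
Fey 4.501506464808 Mt 1.8341626824027013
```

Emit:
apply_moves(
  targets=[
    [[0.012,-0.08,0],[-0.02,0,0.45],16],
  ],
)

```text
time_s: 15.7
tcp_pos: [0.6183, 0.0414, 0.1216]
eef_rot: [179.4, 0.1, -138.7]
contact_force: [-2.5, 6.5, 0.5]
gripper_width: 0.016
```

```bash
python3 - <<'E'
from h import *
arc(4,1,z=.122);mt()
E
```

```text
t 15.7 p [0.6183 0.0414 0.1216] rot [ 179.3879    0.1346 -138.6811] F [-2.5258  6.5101  0.5193] M [ 2.07    1.0044 -0.0248] w 16.0 j [ 21.4811  21.3373 -14.9643  -0.7703 -53.7821 -69.7058]
R,g now mm 33.490932117274326 2.1300950061031196 torque (np.float64(0.1999392324175394), np.float64(0.22471600387561866)) tilt rv [0.6121 0.1346 0.0007]
[0.02, -0.079, -0.01] 0.5
Fey 6.557028642480461 Mt 2.217795853749379
```

Emit:
apply_moves(
  targets=[
    [[0,0.06,0],[0,0,0],22],
  ],
)

```text
time_s: 15.8
tcp_pos: [0.6169, 0.0433, 0.1217]
eef_rot: [179.4, 0.2, -138.6]
contact_force: [-0.2, -0.0, 1.0]
gripper_width: 0.0196
```

```bash
python3 - <<'E'
from h import *
arc(4,1,z=.122);mt(); c=cap("wrist"); crop(c,220,120,420,270,4,"pics/w7.png");st()
E
```

```text
t 15.8 p [0.6169 0.0433 0.1217] rot [ 179.3779    0.1522 -138.6016] F [-0.2447 -0.0464  1.0349] M [-0.0621  0.0027 -0.0209] w 19.6 j [ 21.6881  21.2243 -15.1273  -0.7902 -53.7176 -69.8208]
R,g now mm 33.664733858568034 -0.1301480643547973 torque (np.float64(-0.016625016489813713), np.float64(0.004304890040774968)) tilt rv [0.6221 0.1522 0.0008]
[0.024, -0.136, -0.009] 0.5
Fey 0.12704709785238752 Mt -0.04474824835841821
t 15.85 p [0.6165 0.0435 0.1217] rot [ 179.3842    0.1503 -138.4959] F [-1.4713 -0.1366  0.1213] M [0.0283 0.0826 0.0044] w 20.9 j [ 21.724   21.1943 -15.1689  -0.7821 -53.7064 -69.7558]
```

View pics/w7.png

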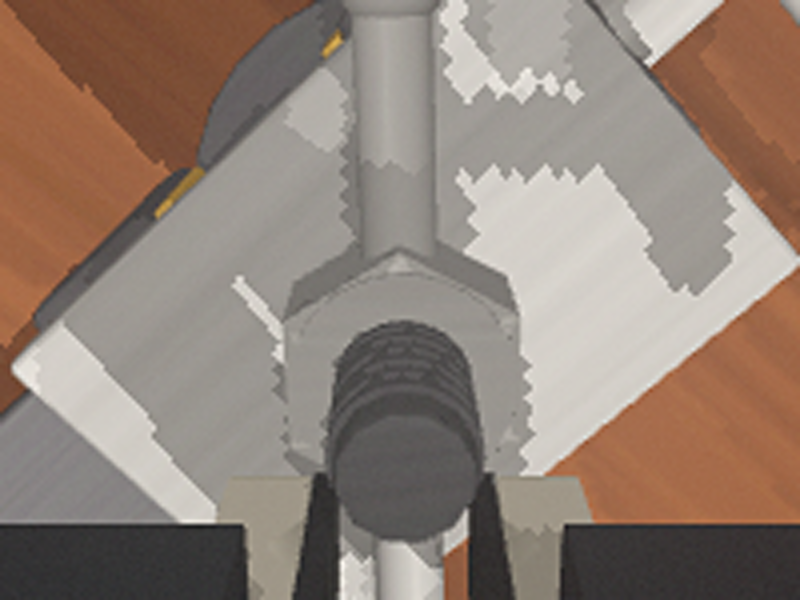

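Emit:
apply_moves(
  targets=[
    [[0.01,-0.06,0],[0,0,0],16],
    [[0,0,0],[0,0,0],16],
    [[0,-0.02,0],[0,0,0.1],16],
  ],
)

```text
time_s: 16.15
tcp_pos: [0.6182, 0.0408, 0.122]
eef_rot: [179.4, 0.2, -138.9]
contact_force: [-1.9, 3.2, 1.7]
gripper_width: 0.0162
```

```bash
python3 - <<'E'
from h import *
arc(4,1,z=.122);mt()
E
```

```text
t 16.15 p [0.6182 0.0408 0.122 ] rot [ 179.398     0.1589 -138.9401] F [-1.946   3.1776  1.7106] M [ 1.362   0.8234 -0.0075] w 16.2 j [ 21.4296  21.295  -14.9703  -0.7689 -53.7897 -69.9143]
R,g now mm 33.10837859093474 2.4097418170353344 torque (np.float64(0.11565888513061899), np.float64(0.1231405559353501)) tilt rv [0.602  0.1589 0.0008]
[0.01, -0.072, -0.0] 0.5
Fey 3.674203735461118 Mt 1.5678068493269555
```

Emit:
apply_moves(
  targets=[
    [[0.006,-0.045,0],[0,0,0.25],16],
  ],
)

```text
time_s: 16.25
tcp_pos: [0.6189, 0.0399, 0.122]
eef_rot: [179.3, 0.2, -141.0]
contact_force: [-0.8, 3.2, 0.1]
gripper_width: 0.0163
```

```bash
python3 - <<'E'
from h import *
arc(4,1,z=.122);mt()
E
```

```text
t 16.25 p [0.6189 0.0399 0.122 ] rot [ 179.3413    0.1557 -140.97  ] F [-0.7577  3.176   0.1109] M [1.2267 0.4561 0.023 ] w 16.3 j [ 21.2869  21.356  -14.8522  -0.8357 -53.8471 -71.7626]
R,g now mm 33.09154252523274 2.390416562559318 torque (np.float64(0.12383313338847501), np.float64(0.10080518308714713)) tilt rv [0.6587 0.1557 0.0009]
[0.01, -0.073, -0.001] 0.5
Fey 2.944299089521631 Mt 1.2401491921368557
```

Emit:
apply_moves(
  targets=[
    [[0.006,-0.04,0],[0,0,0.25],16],
    [[0.006,-0.04,0],[0,0,0.25],16],
  ],
)

```text
time_s: 16.45
tcp_pos: [0.62, 0.0381, 0.1218]
eef_rot: [179.2, 0.1, -145.1]
contact_force: [-4.0, 5.1, 1.8]
gripper_width: 0.0159
```

```bash
python3 - <<'E'
from h import *
arc(4,1,z=.122);mt()
E
```

```text
t 16.45 p [0.62   0.0381 0.1218] rot [ 179.2394    0.1311 -145.1121] F [-4.017   5.1348  1.7886] M [1.9832 1.1539 0.0219] w 15.9 j [ 21.0267  21.4632 -14.6545  -0.9523 -53.941  -75.577 ]
R,g now mm 33.06014579947618 2.1086253849041947 torque (np.float64(0.23637715005691484), np.float64(0.21445231425809086)) tilt rv [0.7606 0.1311 0.0009]
[0.009, -0.08, -0.004] 0.5
Fey 6.509572703304074 Mt 2.286773765153263
```

Emit:
apply_moves(
  targets=[
    [[0,0.06,0],[0,0,0],22],
    [[0,0,0],[0,0,0],24],
    [[0,0,-0.1],[0,0,0],24],
    [[0,0,-0.4],[0,0,0],24],
    [[0,0,-0.7],[0,0,0],24],
  ],
)

```text
time_s: 16.95
tcp_pos: [0.6167, 0.0386, 0.1674]
eef_rot: [179.1, -0.3, -145.0]
contact_force: [-0.3, 0.0, -0.1]
gripper_width: 0.0241
```

Emit:
apply_moves(
  targets=[
    [[0,0,-0.8],[0,0,0],24],
    [[0,0,-0.8],[0,0,0],24],
    [[0,0,-0.4],[0,0,0],24],
    [[0,0,0],[0,0,0],24],
  ],
)

```text
time_s: 17.35
tcp_pos: [0.6192, 0.037, 0.2558]
eef_rot: [179.4, 0.0, -144.8]
contact_force: [0.1, -0.8, -0.6]
gripper_width: 0.0244
```

```bash
python3 - <<'E'
from h import *
st(); c=cap("wrist"); cv2.imwrite("pics/w8.png",c["img"]); P=cloud(c); z=P[...,2]
m=(z>.115)&(z<.140)&(np.hypot(P[...,0]-.592,P[...,1]-.021)<.015); print("nut top",np.median(P[m],0),m.sum())
s=cap("side"); cv2.imwrite("pics/sd8.png",s["img"]); P=cloud(s); z=P[...,2]
m=(np.hypot(P[...,0]-.421,P[...,1]+.283)<.09)&(z>.009)&(z<.02); print("fork",m.sum(),P[m].mean(0), cv2.minAreaRect((P[m][:,:2]*1000).astype(np.float32)))
cv2.imwrite("pics/sc8.png",cap("scene")["img"])
E
```

```text
t 17.35 p [0.6192 0.037  0.2558] rot [ 179.3531    0.0109 -144.8137] F [ 0.1444 -0.8243 -0.6443] M [-0.0472 -0.0399  0.024 ] w 24.4 j [ 21.0488  15.2148  -5.0232  -0.6707 -69.9107 -75.6312]
nut top [0.5868 0.0162 0.1262] 430
fork 208 [ 0.4221 -0.2758  0.0129] ((414.98486328125, -275.9040222167969), (122.45391082763672, 58.9404296875), 8.412439346313477)
```

View pics/w8.png

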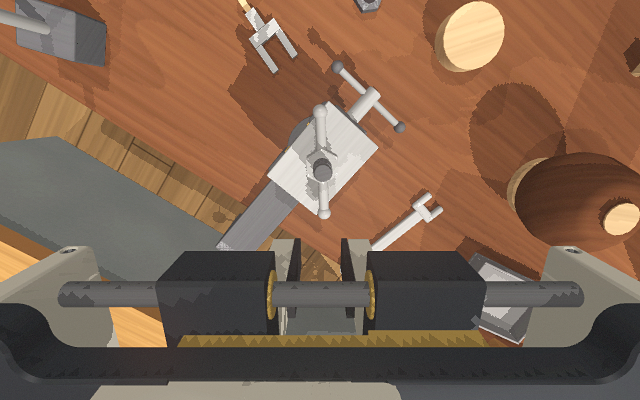

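View pics/sd8.png

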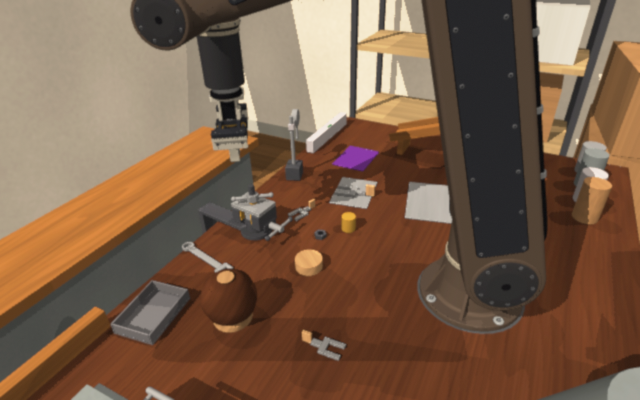

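```bash
python3 - <<'E'
from plant import r
print(r.close_job())
E
```

```text
the job is handed in; nothing more can be done
None
```

I finished the job and handed it in at 17.5 s of the 72 s allowed; no verdict was reported.

- **Fork:** I gripped it by the boxwood tab and drew it straight out, about 88 mm along its own axis. Before and during the draw it was about 1 mm clear of the flange. It showed no sign of rubbing the nut. It was then laid on the smaller steel-coloured plate (about 120 × 160 mm). The last look put its top face 13 mm above the bench, as it should be lying flat, and its middle near the plate's centre.
- **Nut:** I pushed the bar clockwise about 190° with one finger. It ran with a drag of about 0.02–0.03 N m, then began to bind at around 155°. The last moving push read 0.20–0.24 N m depending on the method. The wrist force readings were noisy by about 1 N, so take the tightness as roughly 0.2 N m.
- **Seating check:** The nut's top dropped from 130.7 to 126.2 mm, which puts the boss near 9 mm, inside the 8–10 mm given.
- **One disagreement:** After a first nip at about 0.2 N m I backed off and pushed again. One small, slow step then read only about 0.11 N m. The bar had probably nearly stopped by then, so I pushed a further 4° or so and took the figure above from that.
- **At hand-in:** The gripper was clear above the vise and touching nothing. The other things on the bench looked to be where they were at the start.

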